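# Draw the former out of a wound card tube and cap the tube

### The job

The glue on the card tube clamped in the leaning stand has set. Draw the wooden former straight out along the tube's slant, without dragging the tube up out of its clamp, and stand it upright in the shallow wooden tray next to the thicker former; then put the smaller of the two loose card lids on the tube so that it sits fully down and square on the rim. Leave the thicker former, the wide lid and the finished canister where they are.

Things in the scene. Friction and masses are not known exactly. Their poses are not given: they have to be found in the camera images.
- tube_rim (a point): Centre of the open upper rim of the brown card tube, 50 mm outside, 44 inside, 100 long, clamped in a collar on a fixed wooden stand (160 x 116 mm). z axis = tube axis, out of the mouth: it leans 20 degrees from upright towards the stand's front (-x); y is level. The upper 54 mm of tube are clear of the collar. A back block on the +x side, 40 to 54 mm from the axis, ends 38 mm below the rim.
- card_tube (a joint): How far the tube has crept up along its own axis out of the clamp collar, in m; 0 = fully down on its seat. The collar holds it by friction of about 10 N: a former pulled askew jams in the tube and drags it up. It does not move sideways.
- former_grip (a point): Middle of the straight round handle (28 mm across, 44 long) of the turned dark wooden former in the tube; 142 mm above its foot. Former: 170 mm long, 0.17 kg, loose; barrel 42 mm diameter, 108 long (1 mm play all round in the tube), short neck, handle. z axis from foot to handle. At the start its foot is on the seat at the tube's lower end: 100 mm is in the tube, 8 mm of barrel shows above the rim.
- former_foot (a point): Centre of the flat foot of that former, z axis along the former towards the handle.
- tray_in (a point): Centre of the inner floor of the shallow plywood tray, fixed to the bench: inside 134 (x) x 210 (y) mm, walls 8 mm thick, rim 30 mm above the bench, floor 8 mm above the bench. The thicker former stands on the +y half; the -y half (about y = -56 mm) is free.
- thick_former_grip (a point): Middle of the handle of the thicker former, which stands in the tray and is to stay there: barrel 56 mm diameter, 64 mm high, handle 29 mm across, 126 mm high in all; this point is 98 mm above its foot.
- lid_center (a point): Centre (half-way up) of the smaller loose card lid: 60 mm outside, 54 mm inside, 22 mm high, top disc 3 mm thick, skirt 19 mm deep, about 0.03 kg. It lies on the bench with its closed top up, z axis up out of the closed top. Fully down on the tube, this point is 8 mm below the rim's centre, on the tube's axis (2 mm play all round).
- wide_lid_center (a point): Centre of the other lid, 75 mm across and 22 mm high: for another tube, not wanted.
- canister_center (a point): A finished canister, a lidded tube standing on the bench, 60 mm across at the lid and 103 mm high; this point is 50 mm above the bench. To be left alone.
- former: The loose former as a whole; its origin is the centre of its foot.
Mind the look-alikes: they are no part of the job. Leave any pink or yellow look-alike of the part that bears lid_center alone.

How it is judged:
By the outcome, as a careful person would: the job done as asked, in the order asked, and still so for the second after the job is handed in, with the robot touching nothing.
It also fails if it takes over 64 s, if anything falls off the work surface, if the arm or the gripper's body presses on something with over 40 N, if the wrist force passes 120 N, or if a joint passes its speed limit or range.

### The arm

A 6-joint arm with a two-finger parallel gripper is mounted at the origin on a cart in front of the work surface, level with it; the furniture and walls round the work are solid. World frame = base frame: x ahead of the robot, y to its left, z up, the work surface at z = 0. Lengths are in m, angles in rad, forces in N, time in s.
With the tool pointing down it reaches from about 0.375 to 0.9 m from the base axis. Payload 3.1 kg.
Tool frame: the origin (TCP) lies where the fingers leave the gripper's body, on its centre line; the fingertips stand manip.tip_reach ahead of it and the grasp point (between the pads) lies 54 mm ahead of it (manip.tip_reach is the distance from the TCP to the fingertips, in m); z points along the fingers, y is the direction in which the jaws open and shut (so a half turn about z gives the same grasp; the last joint's range is limited). The gripper opens to 85 mm and grips with 20 to 120 N. Pads are 22 mm wide; open, the fingers measure 114 mm over their backs; the gripper's body (76 mm by 85 mm) begins 54 mm behind the grasp point. The pads swing forward as they close: fully open they stand 13 mm farther back than shut.
Start: joints at [0.954, 0.527, 1.433, -0, 1.181, -0.178], TCP at [0.265, 0.566, 0.304] pointing down, gripper open.
Joint ranges: [-3.08, 3.08], [-0.75, 2.2], [0.22, 2.44], [-1.43, 4.57], [0, 2.65], [-2.85, 2.85]. Speed limits (rad/s): [2.79, 2.79, 3.14, 3.14, 3.14, 3.14].

### API

Orientations are given as a unit quaternion [x, y, z, w].
In Python, from station import manip, cams, order gives the robot as it stands. The module is installed in compiled form; this text tells all that it offers.
- The arm moves only by the tool drive_tool, never from a script. Its arguments are lists of equal length, an entry for each row: "linear": the shift along the tool's x, y, z in mm, a list of three; "rot": the turn, a rotation vector about the tool's x, y, z in degrees, a list of three; "hand": the finger opening in mm, from 0 to 85.4. A call has 1 to 20 rows; each row shifts and turns the pose as measured when the row begins, along the tool's axes as they then stand; what a row does not reach is not made up. A row lasts 1/12 s, in which the tool goes at most 41.7 mm and 7.16 degrees, less where a joint would pass 70% of its speed; a pose out of reach is approached as far as the arm can. A call with a gripper value outside its range is refused whole. The fingers move at their own pace and stop on an object; "force" is the grip in N (left out, the last holds). Time passes only in rows, so rows that do not move let the fingers close. It gives the time, the measured TCP pose, the force and the opening at its end, in the units of the state.
- manip.sense(): the state, without advancing time (a new reading comes with each control period).
- cams.snapshot(name): name is "scene" or "top" or "wrist"; returns the picture (384x512x3 uint8, red, green, blue); there is no depth.
- cams.camera_model(name): a dict with "vfov" (degrees; the focal length in pixels is half the picture's height over the tangent of half this angle, whatever the lens; pixels are square), "cx", "cy" (the principal point, pixels), "rvec" (rotation vector, rad) and "tvec" (3), from world to camera coordinates, as OpenCV has them. Camera axes: x right, y down, z forward; pixel columns grow to the right and rows downward; lengths in m; the calibration is good to about 2 mm. A picture is of the moment at which its call begins: read the wrist's pose just before it. camera_model takes no time and is no camera call; for the wrist camera it gives the pose at the moment of the call.
- order.sign_off(): hands the job in, once; it reports no verdict.
Trained networks look in the newest picture that a camera, given by its name, has taken for a name from the list of things; names that differ only in an ending like _2 or _b are one class to them, and where a whole thing is asked for, a point or a joint stands for the part that bears it (a point fixed in the world has none). Each returns a list of dicts, best first, with "score" (0 to 1); they miss things now and then, are a little off and sometimes report something else, mostly with a low value. They report only what shows in the picture. A call takes as long as a camera call. They do not tell look-alikes from the thing itself.
- cams.regions_of(label, camera): "pixels" (384x512 bool, what is visible of it) and "rect" ([left, top, right, bottom] in pixels, round what is visible of it).
- cams.spot_point(label, camera): "at" ([column, row] in pixels: a listed point, or the origin of a listed thing).
The state is a dict: "t": time; "q": joint angles; "qd": joint speeds; "tau": joint torques, N m; "tcp_pos": TCP position; "tool_rot": TCP orientation; "force": force on the tool from outside, world axes, zero at the start; "ft_torque": the same for the moment, N m; "finger_gap": opening from 0.0 (shut) to 1.0 (fully open).
Only numpy, scipy, OpenCV 4.12 (cv2) and the standard library are available. Lean on these libraries where they do the work, as an engineer would, in place of code of your own. Each camera call takes 0.05 s, during which the arm holds its last target. There are 200 camera calls.

## Working session

There is one attempt and no reset: what is moved stays moved. The work goes in short steps, Python scripts to look and compute and a tool call to move; the robot and the scene stay as the last step left them, time stands still between calls to the robot, and variables do not carry over. Pictures are saved under pics/ and viewed, about 8 in all and at most 12, crops included, and the job is handed in when it is done.

Besides the shell and the picture viewer there is one more tool, called after "Call:" in YAML: its name, and indented under it one key for each argument. drive_tool: Moves the arm, as the interface text tells. Its arguments: {"type":"object","properties":{"linear":{"type":"array","items":{"type":"array","items":{"type":"number"}}},"rot":{"type":"array","items":{"type":"array","items":{"type":"number"}}},"hand":{"type":"array","items":{"type":"number"}},"force":{"type":"number"}},"required":["linear","rot","hand"]}

```bash
mkdir -p pics
cat > h.py <<'E'
import numpy as np,cv2
from scipy.spatial.transform import Rotation as R
from station import manip,cams,order
def K(m):
    f=192/np.tan(np.radians(m['vfov'])/2); return f
def proj(m,P):
    P=np.atleast_2d(P); c=R.from_rotvec(np.ravel(m['rvec'])).apply(P)+np.ravel(m['tvec']); f=K(m)
    return np.c_[m['cx']+f*c[:,0]/c[:,2],m['cy']+f*c[:,1]/c[:,2]]
def ray(m,uv):
    Rm=R.from_rotvec(np.ravel(m['rvec'])); f=K(m)
    d=Rm.inv().apply([(uv[0]-m['cx'])/f,(uv[1]-m['cy'])/f,1]); o=-Rm.inv().apply(np.ravel(m['tvec']))
    return o,d/np.linalg.norm(d)
def tri(rays):
    A=0;b=0
    for o,d in rays:
        P=np.eye(3)-np.outer(d,d);A=A+P;b=b+P@o
    x=np.linalg.solve(A,b); return x,[np.linalg.norm((np.eye(3)-np.outer(d,d))@(x-o)) for o,d in rays]
def onz(m,uv,z):
    o,d=ray(m,uv); return o+d*(z-o[2])/d[2]
def save(im,n): cv2.imwrite('pics/'+n,im[:,:,::-1])
E
cat > a.py <<'E'
from h import *
np.set_printoptions(precision=4,suppress=True)
s=manip.sense();print(s['t'],s['tcp_pos'],s['tool_rot'],s['force'],manip.tip_reach)
M={}
for c in ['scene','top']:
    im=cams.snapshot(c);save(im,c+'0.png');M[c]=cams.camera_model(c);print(c,M[c])
for l in ['tube_rim','former_grip','former_foot','tray_in','thick_former_grip','lid_center','wide_lid_center','canister_center']:
    for c in M:
        print(l,c,[(np.round(d['at'],1),round(d['score'],2)) for d in cams.spot_point(l,c)][:4])
E
python3 a.py; python3 -c "
import cv2,numpy as np
a=np.hstack([cv2.imread('pics/scene0.png'),cv2.imread('pics/top0.png')]);cv2.imwrite('pics/a.png',cv2.resize(a,(800,300),interpolation=cv2.INTER_AREA))"
```

```text
0.0 [0.2652 0.5653 0.3029] [ 0.2177  0.976  -0.001  -0.0004] [-0.2735 -0.6185  0.5265] 0.0726
scene {'vfov': 56.89021551388767, 'cx': 252.29571870045973, 'cy': 194.9110423803639, 'rvec': array([ 2.2122, -0.7389,  0.331 ]), 'tvec': array([-0.4598,  0.3425,  0.7868])}
top {'vfov': 43.60878287286239, 'cx': 256.4221824903194, 'cy': 184.0255675869771, 'rvec': array([ 2.1277, -2.1102,  0.2183]), 'tvec': array([0.0151, 0.6165, 1.3989])}
tube_rim scene [(array([301.8, 258.8]), 0.68)]
tube_rim top []
former_grip scene [(array([294.3, 248. ]), 0.63)]
former_grip top [(array([344.4, 208.6]), 0.57)]
former_foot scene []
former_foot top []
tray_in scene [(array([202.8, 180.6]), 0.62), (array([311.7, 279.9]), 0.36)]
tray_in top [(array([181.4, 201.2]), 0.8), (array([269.7, 233.3]), 0.72)]
thick_former_grip scene [(array([191.5, 155. ]), 0.86), (array([302.2, 259.3]), 0.47), (array([294.8, 248. ]), 0.26)]
thick_former_grip top [(array([156.5, 197.4]), 0.8)]
lid_center scene [(array([269.4, 221.3]), 0.69), (array([183.5, 238.7]), 0.59), (array([263.2, 196.5]), 0.51), (array([302.2, 256.8]), 0.51)]
lid_center top [(array([232.2, 159.1]), 0.77), (array([258.8, 178.5]), 0.68), (array([229.9, 256.2]), 0.65)]
wide_lid_center scene [(array([225.9, 253.4]), 0.78)]
wide_lid_center top [(array([268.4, 231.9]), 0.75)]
canister_center scene [(array([306.8, 193.1]), 0.61)]
canister_center top [(array([266.1, 133.5]), 0.63)]
```

View pics/scene0.png

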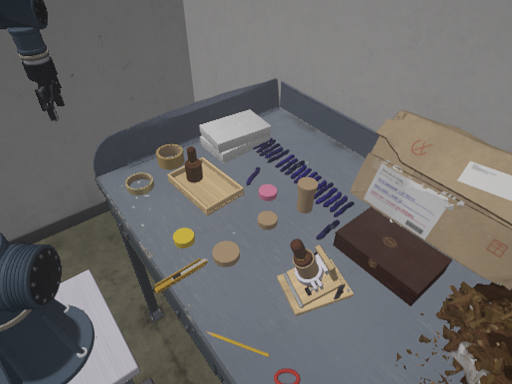

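View pics/top0.png

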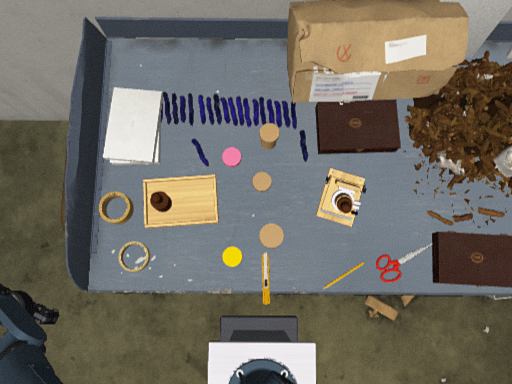

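```bash
cat > b.py <<'E'
from h import *
np.set_printoptions(precision=4,suppress=True)
S=cams.camera_model('scene');T=cams.camera_model('top')
def t(n,a,b): print(n,*tri([ray(S,a),ray(T,b)]))
t('grip',(294.3,248),(344.4,208.6));t('thick',(191.5,155),(156.5,197.4));t('tray',(202.8,180.6),(181.4,201.2))
t('wide',(225.9,253.4),(268.4,231.9));t('can',(306.8,193.1),(266.1,133.5))
for p in [(269.4,221.3),(183.5,238.7),(263.2,196.5),(302.2,256.8)]: print('lidS',onz(S,p,.011))
for p in [(232.2,159.1),(258.8,178.5),(229.9,256.2)]: print('lidT',onz(T,p,.011))
E
python3 b.py
```

```text
grip [ 0.5235 -0.2216  0.1843] [np.float64(0.0013386848913249066), np.float64(0.0013386848913249747)]
thick [0.5648 0.3136 0.1026] [np.float64(0.0006916091645234068), np.float64(0.0006916091645232425)]
tray [0.5639 0.2506 0.037 ] [np.float64(0.0018005647137966094), np.float64(0.001800564713796743)]
wide [ 0.4744 -0.0174 -0.0029] [np.float64(0.00327759160702913), np.float64(0.0032775916070291898)]
can [ 0.78   -0.0089  0.0518] [np.float64(4.22680778342964e-05), np.float64(4.2268077834415836e-05)]
lidS [ 0.6375 -0.0034  0.011 ]
lidS [0.3984 0.0905 0.011 ]
lidS [0.6908 0.0939 0.011 ]
lidS [ 0.6253 -0.1601  0.011 ]
lidT [0.7069 0.0976 0.011 ]
lidT [0.6445 0.0126 0.011 ]
lidT [0.4008 0.0993 0.011 ]
```

The scene view shows the dark former in the stand at about (300,255). The small brown lid is at (268,219), the wide lid at (226,253), the pink lid at (268,192), the yellow lid at (184,238) and the tray at (205,185). In the top view the stand is at (342,197), the small lid at (262,181) and the free half of the tray at about (200,202). The stand looks turned in yaw, so I'll measure that next.

```bash
cat >> h.py <<'E'
def axis(yaw): return np.array([-np.sin(np.radians(20))*np.cos(yaw),-np.sin(np.radians(20))*np.sin(yaw),np.cos(np.radians(20))])
def Rtool(ax,yd):  # tool z = -ax, tool y ~ yd
    z=-np.array(ax)/np.linalg.norm(ax); y=yd-np.dot(yd,z)*z; y/=np.linalg.norm(y)
    return np.c_[np.cross(y,z),y,z]
def plan(grasp,Rg,n,g=.054,s=None):
    """identical rows taking tool to pose with grasp point at `grasp`"""
    s=s or manip.sense(); R0=R.from_quat(s['tool_rot']); Rg=R.from_matrix(Rg)
    w=(R0.inv()*Rg).as_rotvec()/n
    tgt=np.array(grasp)-g*Rg.as_matrix()[:,2]
    p=R0.inv().apply(tgt-s['tcp_pos'])
    A=sum(R.from_rotvec(w*k).as_matrix() for k in range(n)); v=np.linalg.solve(A,p)
    print('plan n',n,'lin',np.round(v*1e3,2),'rot',np.round(np.degrees(w),3),'tot',np.round(p*1e3,1),np.round(np.degrees(w*n),2))
E
cat > c.py <<'E'
from h import *
from scipy.optimize import least_squares
np.set_printoptions(precision=4,suppress=True)
S=cams.camera_model('scene');T=cams.camera_model('top')
g=np.array([0.5235,-0.2216,0.1843])
r=onz(S,(301.8,258.8),g[2]-.042*np.cos(np.radians(20)))
print('rim',r,g-r, 'yaw',np.degrees(np.arctan2(*-(g-r)[1::-1])))
c=np.array([onz(T,p,.015) for p in [(327,169),(367,180),(356,228),(318,216)]]);print(c)
for a,b in [(3,0),(2,1)]: d=c[b]-c[a];print('edge yaw',np.degrees(np.arctan2(d[1],d[0])))
d=c[0]-c[1];print(np.degrees(np.arctan2(-d[0],d[1])))
W=cams.camera_model('wrist');s=manip.sense();Rt=R.from_quat(s['tool_rot']);Rc=R.from_rotvec(np.ravel(W['rvec']))
o=-Rc.inv().apply(np.ravel(W['tvec']));print('wristcam in tool',Rt.inv().apply(o-s['tcp_pos']),(Rt.inv()*Rc.inv()).as_matrix(),W['vfov'])
y=np.radians(-13);ax=axis(y);yd=[-np.sin(y),np.cos(y),0]
plan(g+.1*ax,Rtool(ax,yd),24)
plan([.5,0.1,.30],Rtool([0,0,1],[0,1,0]),14)
E
python3 c.py
```

```text
rim [ 0.5391 -0.2321  0.1448] [-0.0156  0.0105  0.0395] yaw -34.00572322764644
[[ 0.6764 -0.2031  0.015 ]
 [ 0.6419 -0.3286  0.015 ]
 [ 0.49   -0.2887  0.015 ]
 [ 0.5263 -0.1719  0.015 ]]
edge yaw -11.74310250249564
edge yaw -14.687621848168606
-15.35992230349569
wristcam in tool [ 0.0684 -0.0001 -0.0701] [[ 0.0002 -0.9619 -0.2732]
 [ 1.      0.0001  0.0005]
 [-0.0004 -0.2732  0.9619]] 64.0777662840369
plan n 24 lin [-18.89 -27.68   1.95] rot [-0.088 -0.83  -0.501] tot [-516.6 -614.2  -25.1] [ -2.12 -19.93 -12.02]
plan n 14 lin [-24.23 -28.68  -3.58] rot [-0.    -0.    -1.796] tot [-410.2 -322.   -50.1] [ -0.    -0.   -25.14]
```

Call:
drive_tool:
  linear:
    - [-24.2, -28.7, -3.6]
    - [-24.2, -28.7, -3.6]
    - [-24.2, -28.7, -3.6]
    - [-24.2, -28.7, -3.6]
    - [-24.2, -28.7, -3.6]
    - [-24.2, -28.7, -3.6]
    - [-24.2, -28.7, -3.6]
    - [-24.2, -28.7, -3.6]
    - [-24.2, -28.7, -3.6]
    - [-24.2, -28.7, -3.6]
    - [-24.2, -28.7, -3.6]
    - [-24.2, -28.7, -3.6]
    - [-24.2, -28.7, -3.6]
    - [-24.2, -28.7, -3.6]
  rot:
    - [0, 0, -1.8]
    - [0, 0, -1.8]
    - [0, 0, -1.8]
    - [0, 0, -1.8]
    - [0, 0, -1.8]
    - [0, 0, -1.8]
    - [0, 0, -1.8]
    - [0, 0, -1.8]
    - [0, 0, -1.8]
    - [0, 0, -1.8]
    - [0, 0, -1.8]
    - [0, 0, -1.8]
    - [0, 0, -1.8]
    - [0, 0, -1.8]
  hand: [85, 85, 85, 85, 85, 85, 85, 85, 85, 85, 85, 85, 85, 85]

```text
t: 2.07
tcp_pos: [0.5098, 0.0902, 0.3559]
tool_rot: [-0.018, 1.0, 0.003, 0.002]
force: [0.8, 0.8, 0.1]
finger_gap: 1.0
```

```bash
cat > d.py <<'E'
from h import *
s=manip.sense();print(s['t'],s['tcp_pos'],s['q'])
g=np.array([0.5235,-0.2216,0.1843]);y=np.radians(-14);ax=axis(y);yd=[-np.sin(y),np.cos(y),0]
plan(g+.1*ax,Rtool(ax,yd),12)
E
python3 d.py
```

```text
2.0667 [0.50977572 0.09021187 0.35590212] [-0.04386732  0.31841592  1.63673445  0.00713771  1.18239241 -1.65414595]
plan n 12 lin [  1.19 -25.16   2.21] rot [ 0.267 -1.638  1.323] tot [  48.5 -297.7   24.8] [  3.2  -19.66  15.87]
```

Call:
drive_tool:
  linear:
    - [1.2, -25.2, 2.2]
    - [1.2, -25.2, 2.2]
    - [1.2, -25.2, 2.2]
    - [1.2, -25.2, 2.2]
    - [1.2, -25.2, 2.2]
    - [1.2, -25.2, 2.2]
    - [1.2, -25.2, 2.2]
    - [1.2, -25.2, 2.2]
    - [1.2, -25.2, 2.2]
    - [1.2, -25.2, 2.2]
    - [1.2, -25.2, 2.2]
    - [1.2, -25.2, 2.2]
    - [0, 0, 0]
    - [0, 0, 0]
  rot:
    - [0.27, -1.64, 1.32]
    - [0.27, -1.64, 1.32]
    - [0.27, -1.64, 1.32]
    - [0.27, -1.64, 1.32]
    - [0.27, -1.64, 1.32]
    - [0.27, -1.64, 1.32]
    - [0.27, -1.64, 1.32]
    - [0.27, -1.64, 1.32]
    - [0.27, -1.64, 1.32]
    - [0.27, -1.64, 1.32]
    - [0.27, -1.64, 1.32]
    - [0.27, -1.64, 1.32]
    - [0, 0, 0]
    - [0, 0, 0]
  hand: [85, 85, 85, 85, 85, 85, 85, 85, 85, 85, 85, 85, 85, 85]

```text
t: 3.23
tcp_pos: [0.4763, -0.2335, 0.3334]
tool_rot: [0.131, 0.973, -0.027, 0.19]
force: [-0.0, -0.0, 0.1]
finger_gap: 0.994
```

```bash
cat > e.py <<'E'
from h import *
import sys
np.set_printoptions(precision=4,suppress=True)
n=sys.argv[1]
W=cams.camera_model('wrist');im=cams.snapshot('wrist');save(im,n+'.png')
s=manip.sense();print(s['t'],s['tcp_pos'],s['tool_rot'],s['force'])
P={l:[(np.round(d['at'],1).tolist(),round(d['score'],2)) for d in cams.spot_point(l,'wrist')][:2] for l in ['former_grip','tube_rim','former_foot']}
print(P)
np.save(n+'_W.npy',np.r_[W['vfov'],W['cx'],W['cy'],np.ravel(W['rvec']),np.ravel(W['tvec'])])
v=im.copy()
y=np.radians(-14);ax=axis(y)
g=np.array([0.5235,-0.2216,0.1843])
cv2.imwrite('pics/'+n+'b.png',cv2.resize(v[:,:,::-1],(768,576),interpolation=cv2.INTER_CUBIC))
print(proj(W,[g,g-.042*ax]))
E
python3 e.py w1
```

```text
3.2833 [ 0.4766 -0.2334  0.3335] [ 0.1306  0.9727 -0.0273  0.1901] [-0.0357 -0.958   0.0115]
{'former_grip': [([279.2, 180.2], 0.94)], 'tube_rim': [], 'former_foot': []}
[[285.547  172.5255]
 [281.1775 160.0551]]
```

View pics/w1b.png

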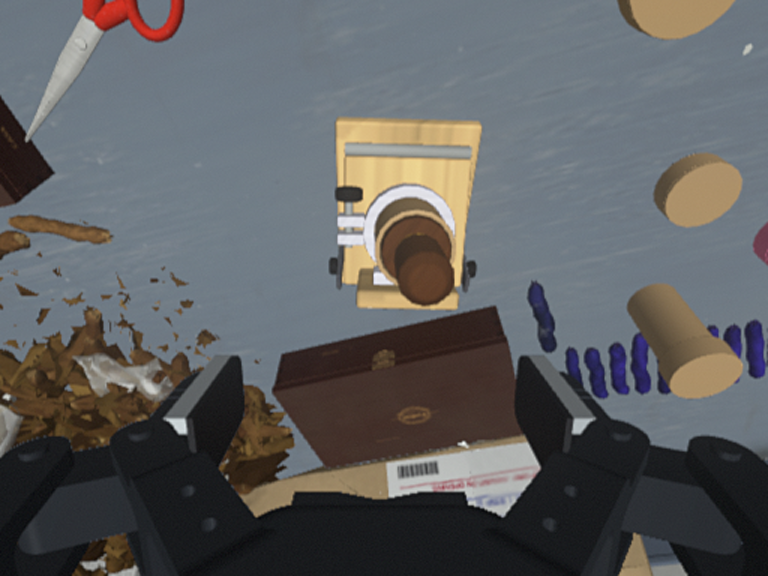

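The wrist view shows the former from above: handle top at about (425,277) and barrel top at about (412,245) in the doubled picture, with the stand's front edge level at row 120. The small lid is at (697,188) and the canister at the right. One more viewpoint will let me fit the former's silhouette.

Call:
drive_tool:
  linear:
    - [15, 25, 6]
    - [15, 25, 6]
    - [15, 25, 6]
    - [15, 25, 6]
    - [0, 0, 0]
    - [0, 0, 0]
  rot:
    - [0, 0, 0]
    - [0, 0, 0]
    - [0, 0, 0]
    - [0, 0, 0]
    - [0, 0, 0]
    - [0, 0, 0]
  hand: [85, 85, 85, 85, 85, 85]

```text
t: 3.93
tcp_pos: [0.4603, -0.1155, 0.2887]
tool_rot: [0.124, 0.973, -0.028, 0.193]
force: [-0.0, 0.4, 0.5]
finger_gap: 0.996
```

```bash
cat > f.py <<'E'
from h import *
np.set_printoptions(precision=4,suppress=True)
W=cams.camera_model('wrist');im=cams.snapshot('wrist');save(im,'w2.png')
for l in ['former_grip','tube_rim','lid_center']:
    print(l,[(np.round(d['at'],1).tolist(),round(d['score'],2)) for d in cams.spot_point(l,'wrist')][:4])
np.save('w2_W.npy',np.r_[W['vfov'],W['cx'],W['cy'],np.ravel(W['rvec']),np.ravel(W['tvec'])])
r=cams.regions_of('former','wrist');print([(d['score'],d['rect'],d['pixels'].sum()) for d in r]);np.save('w2_m.npy',r[0]['pixels'])
r=cams.regions_of('card_tube','wrist');print([(d['score'],d['rect'],d['pixels'].sum()) for d in r])
for c in ['scene','top']:
    r=cams.regions_of('former',c);print(c,[(d['score'],d['rect'],d['pixels'].sum()) for d in r])
ov=im.copy();cv2.imwrite('pics/w2b.png',cv2.resize(ov[:,:,::-1],(768,576),interpolation=cv2.INTER_CUBIC))
E
python3 f.py
```

```text
former_grip [([136.2, 257.4], 0.75)]
tube_rim []
lid_center [([454.7, 205.0], 0.91), ([379.8, 177.6], 0.68)]
[(0.96, [109.0, 216.3, 179.5, 269.0], np.int64(1460))]
[(0.56, [124.8, 183.1, 190.6, 257.2], np.int64(1543))]
scene [(0.85, [291.4, 238.5, 314.2, 268.5], np.int64(416))]
top [(0.73, [141.5, 175.6, 218.8, 228.9], np.int64(3272)), (0.59, [151.6, 188.4, 174.7, 213.3], np.int64(369))]
```

View pics/w2b.png

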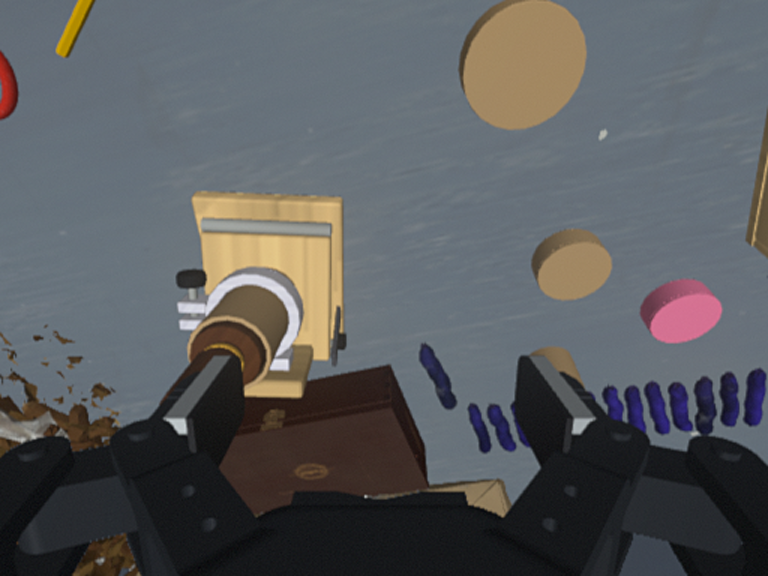

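```bash
cat > g.py <<'E'
import cv2,numpy as np
a=cv2.imread('pics/w1.png')[115:215,215:325];b=cv2.imread('pics/w2.png')[170:270,110:220]
v=np.hstack([cv2.resize(x,None,fx=3.6,fy=3.6,interpolation=cv2.INTER_CUBIC) for x in (a,b)]);print(v.shape)
cv2.imwrite('pics/crop.png',v)
for n,p in [('w1',[(283,185),(270,160),(268,140),(276,205),(250,150)]),('w2',[(150,240),(165,210),(180,160),(125,260),(160,245)])]:
    im=cv2.cvtColor(cv2.imread(f'pics/{n}.png'),cv2.COLOR_BGR2HSV)
    print(n,[(q,im[q[1],q[0]].tolist()) for q in p])
E
python3 g.py
```

```text
(360, 792, 3)
w1 [((283, 185), [12, 134, 97]), ((270, 160), [11, 78, 62]), ((268, 140), [18, 87, 109]), ((276, 205), [19, 99, 183]), ((250, 150), [15, 37, 110])]
w2 [((150, 240), [98, 10, 98]), ((165, 210), [18, 93, 107]), ((180, 160), [20, 103, 225]), ((125, 260), [105, 16, 96]), ((160, 245), [14, 90, 48])]
```

View pics/crop.png

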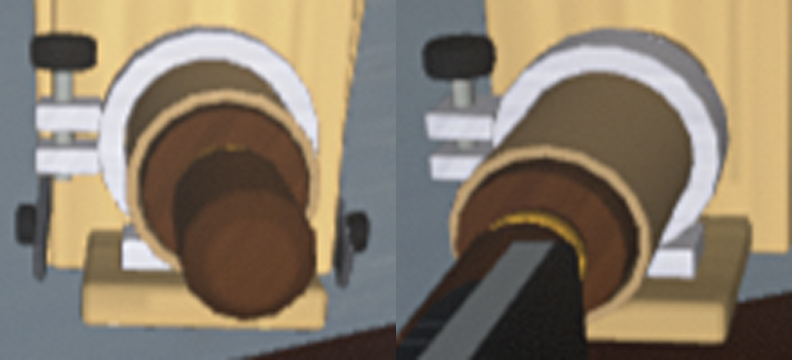

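The crop shows the tube rim, collar edge and handle end clearly in both wrist views. I'll fit the pose to their extreme points.

```bash
cat > fit.py <<'E'
from h import *
from scipy.optimize import least_squares
np.set_printoptions(precision=4,suppress=True)
def ld(n):
    a=np.load(n+'_W.npy'); return dict(vfov=a[0],cx=a[1],cy=a[2],rvec=a[3:6],tvec=a[6:9])
W={'w1':ld('w1'),'w2':ld('w2')};OFF={'w1':(215,115,0),'w2':(110,170,396)}
th=np.linspace(0,2*np.pi,181)
def circ(p,s,r):
    y,t=p[3],p[4]; ax=np.array([-np.sin(t)*np.cos(y),-np.sin(t)*np.sin(y),np.cos(t)]); e=np.array([-np.sin(y),np.cos(y),0]);f=np.cross(e,ax)
    return p[:3]+s*ax+r*(np.outer(np.cos(th),e)+np.outer(np.sin(th),f))
obs=[('w1',0,.025,'u-',127),('w1',0,.025,'v-',88),('w1',0,.025,'u+',320),
('w2',0,.025,'u-',452),('w2',0,.025,'v-',146),('w2',0,.025,'u+',658),
('w1',-.054,.025,'v-',60),('w2',-.054,.025,'v-',72),('w2',-.054,.025,'u+',692),
('w1',.062,.014,'u-',180),('w1',.062,.014,'u+',316),
('w1',.008,.021,'u-',143),('w1',.008,.021,'u+',309),('w1',.008,.021,'v-',101)]
def res(p,raw=False):
    o=[]
    for c,s,r,k,val in obs:
        q=proj(W[c],circ(p,s,r)); i='uv'.index(k[0]); m=(q[:,i].min() if k[1]=='-' else q[:,i].max())
        o.append(m-(OFF[c][i]+(val-(OFF[c][2] if i==0 else 0)+.5)/3.6-.5))
    o=np.array(o)
    return o if raw else np.r_[o,(p[4]-np.radians(20))/np.radians(.15)]
f=least_squares(res,[.539,-.226,.145,np.radians(-14),np.radians(20)],loss='soft_l1')
print(f.x[:3],np.degrees(f.x[3:]));r=res(f.x,True)
for o,q in zip(obs,r):print(o,round(q,2))
p=f.x;np.save('rim.npy',p)
y,t=p[3],p[4];ax=np.array([-np.sin(t)*np.cos(y),-np.sin(t)*np.sin(y),np.cos(t)]);g=p[:3]+.042*ax
print('grip',g,'foot z',(p[:3]-.1*ax)[2]);S,T=cams.camera_model('scene'),cams.camera_model('top')
print(proj(S,g),'294.3,248',proj(T,g),'344.4 208.6',proj(W['w1'],g),'279.2 180.2',proj(W['w2'],g),'136 257')
# lid
print('lid w2',onz(W['w2'],(379.8,177.6),.011),'wrist pink',onz(W['w2'],(454.7,205),.011))
E
python3 fit.py
```

```text
[ 0.5475 -0.231   0.1382] [-17.3606  20.0076]
('w1', 0, 0.025, 'u-', 127) -0.57
('w1', 0, 0.025, 'v-', 88) 0.15
('w1', 0, 0.025, 'u+', 320) 0.3
('w2', 0, 0.025, 'u-', 452) 0.18
('w2', 0, 0.025, 'v-', 146) -1.09
('w2', 0, 0.025, 'u+', 658) -0.73
('w1', -0.054, 0.025, 'v-', 60) -0.1
('w2', -0.054, 0.025, 'v-', 72) -0.33
('w2', -0.054, 0.025, 'u+', 692) 0.41
('w1', 0.062, 0.014, 'u-', 180) -0.19
('w1', 0.062, 0.014, 'u+', 316) 0.62
('w1', 0.008, 0.021, 'u-', 143) -0.54
('w1', 0.008, 0.021, 'u+', 309) 0.38
('w1', 0.008, 0.021, 'v-', 101) 2.58
grip [ 0.5337 -0.2268  0.1777] foot z 0.04426308906789554
[[299.77   249.0751]] 294.3,248 [[345.4619 205.7063]] 344.4 208.6 [[281.055  179.3909]] 279.2 180.2 [[137.42  260.236]] 136 257
lid w2 [0.6384 0.0037 0.011 ] wrist pink [0.7117 0.1023 0.011 ]
```

```bash
sed -i "/'v-',101/s/,('w1',.008,.021,'v-',101)//" fit.py
cat >> fit.py <<'E'
def ey(c,a,b,off):
    for z in (.0,.015):
        A,B=[onz(W[c],(np.array(q)+.5)/1.5-.5,z) for q in (a,b)];d=B-A;print(c,z,'yaw',(np.degrees(np.arctan2(d[1],d[0]))+off+90)%180-90,np.linalg.norm(d),A,B)
ey('w1',(337,119),(480,122),90);ey('w2',(196,193),(343,198),90);ey('w1',(336,119),(343,288),0);ey('w1',(480,122),(467,270),0);ey('w2',(343,198),(340,358),0)
s=manip.sense();print(s['tcp_pos'])
g=p[:3]+.042*ax;yd=np.array([-np.sin(y),np.cos(y),0])
print('grip',g);plan(g+.07*ax,Rtool(ax,yd),10)
im=cv2.imread('pics/w1.png');im2=cv2.imread('pics/w2.png')
for c,I in (('w1',im),('w2',im2)):
    I=I;I[:]=I
B=[]
for c,I in (('w1',im),('w2',im2)):
    o=OFF[c];k=5;v=cv2.resize(I[o[1]:o[1]+100,o[0]:o[0]+110],None,fx=3.6,fy=3.6,interpolation=cv2.INTER_CUBIC)
    for s_,r_,col in [(0,.025,(0,255,0)),(-.054,.025,(255,255,0)),(.064,.014,(0,0,255)),(.008,.021,(255,0,255)),(.02,.014,(0,255,255))]:
        q=((proj(W[c],circ(p,s_,r_))-o[:2]+.5)*3.6-.5).astype(int);cv2.polylines(v,[q],True,col,1)
    B.append(v)
cv2.imwrite('pics/ov.png',np.hstack(B))
E
python3 fit.py
```

```text
[ 0.5478 -0.2312  0.1383] [-17.473   19.9936]
('w1', 0, 0.025, 'u-', 127) -0.58
('w1', 0, 0.025, 'v-', 88) 0.54
('w1', 0, 0.025, 'u+', 320) 0.24
('w2', 0, 0.025, 'u-', 452) 0.25
('w2', 0, 0.025, 'v-', 146) -0.75
('w2', 0, 0.025, 'u+', 658) -0.69
('w1', -0.054, 0.025, 'v-', 60) 0.22
('w2', -0.054, 0.025, 'v-', 72) -0.05
('w2', -0.054, 0.025, 'u+', 692) 0.4
('w1', 0.062, 0.014, 'u-', 180) -0.16
('w1', 0.062, 0.014, 'u+', 316) 0.6
('w1', 0.008, 0.021, 'u-', 143) -0.55
('w1', 0.008, 0.021, 'u+', 309) 0.33
grip [ 0.5341 -0.2268  0.1777] foot z 0.04427707260439524
[[299.9261 249.0118]] 294.3,248 [[345.4915 205.5712]] 344.4 208.6 [[281.0475 179.8045]] 279.2 180.2 [[137.539  260.5845]] 136 257
lid w2 [0.6384 0.0037 0.011 ] wrist pink [0.7117 0.1023 0.011 ]
w1 0.0 yaw -16.518172282238538 0.11526196351636535 [ 0.5003 -0.2764  0.    ] [ 0.5331 -0.1659  0.    ]
w1 0.015 yaw -16.518172282238538 0.11061881649319605 [ 0.4958 -0.2738  0.015 ] [ 0.5273 -0.1677  0.015 ]
w2 0.0 yaw -16.593963642650863 0.11572952384700184 [ 0.5006 -0.2772  0.    ] [ 0.5336 -0.1663  0.    ]
w2 0.015 yaw -16.5939636426508
[... 151 characters left out ...]
 0.6672 -0.3261  0.    ]
w1 0.015 yaw -16.296876500735564 0.16709813932202633 [ 0.4956 -0.2745  0.015 ] [ 0.656  -0.3214  0.015 ]
w1 0.0 yaw -12.701301345478896 0.14851453257577452 [ 0.5331 -0.1659  0.    ] [ 0.6779 -0.1986  0.    ]
w1 0.015 yaw -12.701301345478896 0.14253185807683924 [ 0.5273 -0.1677  0.015 ] [ 0.6663 -0.199   0.015 ]
w2 0.0 yaw -18.368676369167716 0.18623509716009484 [ 0.5336 -0.1663  0.    ] [ 0.7104 -0.225   0.    ]
w2 0.015 yaw -18.368676369167716 0.1776947890820264 [ 0.5263 -0.1629  0.015 ] [ 0.6949 -0.2189  0.015 ]
[ 0.4605 -0.1185  0.2891]
grip [ 0.5341 -0.2268  0.1777]
plan n 10 lin [-5.61 -8.28  1.68] rot [0.057 0.258 0.251] tot [-54.1 -83.9  17.5] [0.57 2.58 2.51]
```

View pics/ov.png

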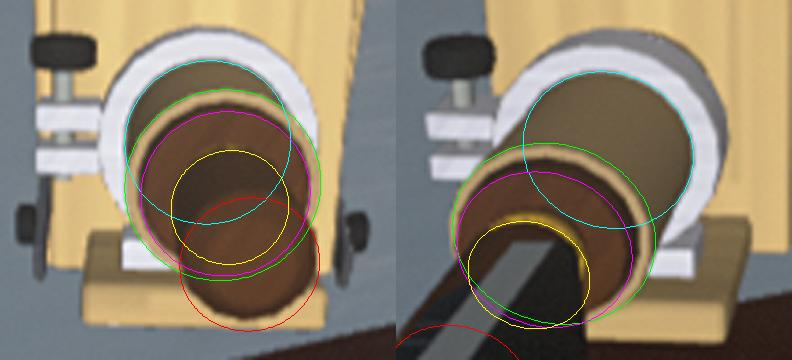

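```bash
sed -i "s#/np.radians(.15)\]#/np.radians(.15),(p[3]-np.radians(-16.8))/np.radians(.3)]#; s#g+.07\*ax#g+.06*ax#" fit.py; python3 fit.py | egrep "^\[|^grip|plan"
```

```text
[ 0.5477 -0.231   0.1385] [-16.8171  19.9942]
grip [ 0.5339 -0.2269  0.178 ] foot z 0.044522666808304426
[[299.8848 248.9953]] 294.3,248 [[345.5265 205.6271]] 344.4 208.6 [[280.9612 179.8098]] 279.2 180.2 [[137.268  260.6946]] 136 257
[ 0.4605 -0.1185  0.2891]
grip [ 0.5339 -0.2269  0.178 ]
plan n 10 lin [-5.53 -8.37  2.64] rot [0.033 0.257 0.19 ] tot [-53.5 -84.6  27.2] [0.33 2.57 1.9 ]
```

Call:
drive_tool:
  linear:
    - [-5.5, -8.4, 2.6]
    - [-5.5, -8.4, 2.6]
    - [-5.5, -8.4, 2.6]
    - [-5.5, -8.4, 2.6]
    - [-5.5, -8.4, 2.6]
    - [-5.5, -8.4, 2.6]
    - [-5.5, -8.4, 2.6]
    - [-5.5, -8.4, 2.6]
    - [-5.5, -8.4, 2.6]
    - [-5.5, -8.4, 2.6]
    - [0, 0, 0]
  rot:
    - [0.03, 0.26, 0.19]
    - [0.03, 0.26, 0.19]
    - [0.03, 0.26, 0.19]
    - [0.03, 0.26, 0.19]
    - [0.03, 0.26, 0.19]
    - [0.03, 0.26, 0.19]
    - [0.03, 0.26, 0.19]
    - [0.03, 0.26, 0.19]
    - [0.03, 0.26, 0.19]
    - [0.03, 0.26, 0.19]
    - [0, 0, 0]
  hand: [85, 85, 85, 85, 85, 85, 85, 85, 85, 85, 85]

```text
t: 5.25
tcp_pos: [0.5007, -0.2314, 0.2852]
tool_rot: [0.148, 0.974, -0.026, 0.171]
force: [0.2, -0.2, 0.5]
finger_gap: 0.995
```

```bash
cat > k.py <<'E'
from h import *
import sys
np.set_printoptions(precision=4,suppress=True)
n=sys.argv[1]
p=np.load('rim.npy');y,t=p[3],p[4];ax=np.array([-np.sin(t)*np.cos(y),-np.sin(t)*np.sin(y),np.cos(t)]);g=p[:3]+.042*ax
W=cams.camera_model('wrist');im=cams.snapshot('wrist');s=manip.sense();print(s['t'],s['tcp_pos'])
np.save(n+'_W.npy',np.r_[W['vfov'],W['cx'],W['cy'],np.ravel(W['rvec']),np.ravel(W['tvec'])]);save(im,n+'.png')
print([(d['at'],d['score']) for d in cams.spot_point('former_grip','wrist')],proj(W,g))
th=np.linspace(0,2*np.pi,181);e=np.array([-np.sin(y),np.cos(y),0]);f=np.cross(e,ax);v=im[:,:,::-1].copy()
v=cv2.resize(v,(768,576),interpolation=cv2.INTER_CUBIC)
for s_,r_,col in [(0,.025,(0,255,0)),(.008,.021,(255,0,255)),(.062,.014,(0,0,255)),(.02,.014,(0,255,255))]:
    q=((proj(W,p[:3]+s_*ax+r_*(np.outer(np.cos(th),e)+np.outer(np.sin(th),f)))+.5)*1.5-.5).astype(int);cv2.polylines(v,[q],True,col,1)
cv2.imwrite('pics/'+n+'o.png',v)
yd=e
plan(g,Rtool(ax,yd),8)
E
python3 k.py w3
```

```text
5.3 [ 0.5001 -0.2304  0.2849]
[([274.5, 201.5], 0.82), ([474.2, 238.2], 0.34)] [[275.9146 201.9436]]
plan n 8 lin [0.77 1.54 7.17] rot [-0.013 -0.028 -0.051] tot [ 6.1 12.3 57.4] [-0.1  -0.23 -0.41]
```

View pics/w3o.png

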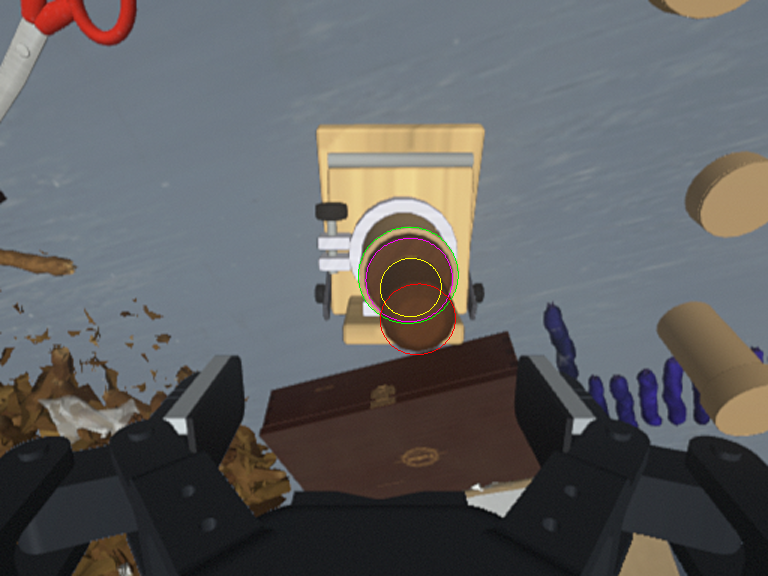

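The overlay matches the rim and handle. I'll centre over the handle first, then go down.

Call:
drive_tool:
  linear:
    - [3, 6, 3]
    - [3, 6, 3]
    - [0, 0, 0]
    - [0, 0, 0]
  rot:
    - [0, -0.1, -0.2]
    - [0, -0.1, -0.2]
    - [0, 0, 0]
    - [0, 0, 0]
  hand: [85, 85, 85, 85]

```text
t: 5.68
tcp_pos: [0.498, -0.2127, 0.2756]
tool_rot: [0.143, 0.975, -0.025, 0.17]
force: [-0.2, 0.3, 0.8]
finger_gap: 0.991
```

```bash
cat > m.py <<'E'
from h import *
import sys
np.set_printoptions(precision=4,suppress=True)
p=np.load('rim.npy');y,t=p[3],p[4];ax=np.array([-np.sin(t)*np.cos(y),-np.sin(t)*np.sin(y),np.cos(t)]);g=p[:3]+.042*ax
e=np.array([-np.sin(y),np.cos(y),0]);s=manip.sense();Rt=R.from_quat(s['tool_rot'])
d=float(sys.argv[1])/1e3 if len(sys.argv)>1 else 0
print(s['t'],'gap',s['finger_gap'],'F tool',Rt.inv().apply(s['force']),'M tool',Rt.inv().apply(s['ft_torque']))
plan(g+d*ax,Rtool(ax,e),int(sys.argv[2]) if len(sys.argv)>2 else 1)
E
python3 m.py 0 8
```

```text
5.6833 gap 0.9909282573833954 F tool [-0.0497  0.2018 -0.811 ] M tool [-0.0095  0.1429  0.0321]
plan n 8 lin [-0.36 -0.4   6.37] rot [ 0.005 -0.027  0.012] tot [-3.  -3.2 50.9] [ 0.04 -0.22  0.09]
```

Call:
drive_tool:
  linear:
    - [-1, -1, 6]
    - [-1, -1, 6]
    - [-1, -1, 6]
    - [0, 0, 6]
    - [0, 0, 6]
    - [0, 0, 6]
    - [0, 0, 6]
    - [0, 0, 0]
    - [0, 0, 0]
  rot:
    - [0, 0, 0]
    - [0, 0, 0]
    - [0, 0, 0]
    - [0, 0, 0]
    - [0, 0, 0]
    - [0, 0, 0]
    - [0, 0, 0]
    - [0, 0, 0]
    - [0, 0, 0]
  hand: [85, 85, 85, 85, 85, 85, 85, 85, 85]

```text
t: 6.43
tcp_pos: [0.5151, -0.2202, 0.2319]
tool_rot: [0.142, 0.975, -0.024, 0.169]
force: [-0.1, 0.1, -1.4]
finger_gap: 0.994
```

```bash
python3 m.py 0 2;python3 m.py 0 2|tail -1
```

```text
6.4333 gap 0.9935438126899819 F tool [0.5402 0.0904 1.2463] M tool [-0.0192  0.1412  0.0775]
plan n 2 lin [-0.15 -0.5   1.75] rot [ 0.048 -0.153  0.085] tot [-0.3 -1.   3.5] [ 0.1  -0.31  0.17]
plan n 2 lin [-0.15 -0.5   1.75] rot [ 0.048 -0.153  0.085] tot [-0.3 -1.   3.5] [ 0.1  -0.31  0.17]
```

Aligned. Closing gently on the handle.

Call:
drive_tool:
  linear:
    - [0, -0.5, 1.5]
    - [0, -0.5, 1.5]
    - [0, 0, 0]
    - [0, 0, 0]
    - [0, 0, 0]
    - [0, 0, 0]
    - [0, 0, 0]
    - [0, 0, 0]
    - [0, 0, 0]
    - [0, 0, 0]
  rot:
    - [0, -0.15, 0.1]
    - [0, -0.15, 0.1]
    - [0, 0, 0]
    - [0, 0, 0]
    - [0, 0, 0]
    - [0, 0, 0]
    - [0, 0, 0]
    - [0, 0, 0]
    - [0, 0, 0]
    - [0, 0, 0]
  hand: [85, 85, 36, 36, 36, 36, 36, 36, 36, 36]
  force: 25

```text
t: 7.27
tcp_pos: [0.516, -0.2218, 0.2301]
tool_rot: [0.144, 0.974, -0.025, 0.173]
force: [0.4, 0.2, 0.3]
finger_gap: 0.426
```

Call:
drive_tool:
  linear:
    - [0, 0, 0]
    - [0, 0, 0]
    - [0, 0, 0]
    - [0, 0, 0]
  rot:
    - [0, 0, 0]
    - [0, 0, 0]
    - [0, 0, 0]
    - [0, 0, 0]
  hand: [22, 22, 22, 22]
  force: 25

```text
t: 7.6
tcp_pos: [0.516, -0.2217, 0.2302]
tool_rot: [0.144, 0.974, -0.025, 0.173]
force: [-0.5, -0.2, 0.6]
finger_gap: 0.319
```

```bash
python3 m.py 0 1
```

```text
7.6 gap 0.3191437422381232 F tool [ 0.1824 -0.3763 -0.7116] M tool [0.0393 0.2076 0.031 ]
plan n 1 lin [0.33 0.24 1.52] rot [ 0.044  0.164 -0.035] tot [0.3 0.2 1.5] [ 0.04  0.16 -0.03]
```

It has the handle with almost no side force. Now I'll pull along the tool axis, slowly at first.

Call:
drive_tool:
  linear:
    - [0, 0, 0]
    - [0, 0, -3]
    - [0, 0, -3]
    - [0, 0, -3]
    - [0, 0, -3]
    - [0, 0, -3]
  rot:
    - [0, 0, 0]
    - [0, 0, 0]
    - [0, 0, 0]
    - [0, 0, 0]
    - [0, 0, 0]
    - [0, 0, 0]
  hand: [22, 22, 22, 22, 22, 22]
  force: 40

```text
t: 8.1
tcp_pos: [0.5109, -0.2203, 0.2445]
tool_rot: [0.144, 0.974, -0.025, 0.173]
force: [1.0, -0.2, -2.2]
finger_gap: 0.317
```

```bash
python3 m.py 15 1;python3 -c "
from h import *
np.save('g0.npy',[0.516,-0.2217,0.2302])"
```

```text
8.1 gap 0.3167001642948247 F tool [-0.197   0.0674  2.4616] M tool [0.0207 0.1269 0.0021]
plan n 1 lin [0.2  0.33 1.75] rot [ 0.057  0.113 -0.059] tot [0.2 0.3 1.7] [ 0.06  0.11 -0.06]
```

Call:
drive_tool:
  linear:
    - [0, 0, -4]
    - [0, 0, -4]
    - [0, 0, -4]
    - [0, 0, -4]
    - [0, 0, -4]
    - [0, 0, -4]
    - [0, 0, -4]
    - [0, 0, -4]
    - [0, 0, -4]
    - [0, 0, -4]
  rot:
    - [0, 0, 0]
    - [0, 0, 0]
    - [0, 0, 0]
    - [0, 0, 0]
    - [0, 0, 0]
    - [0, 0, 0]
    - [0, 0, 0]
    - [0, 0, 0]
    - [0, 0, 0]
    - [0, 0, 0]
  hand: [22, 22, 22, 22, 22, 22, 22, 22, 22, 22]

```text
t: 8.93
tcp_pos: [0.4958, -0.2156, 0.2865]
tool_rot: [0.144, 0.974, -0.025, 0.173]
force: [0.2, -0.9, -1.4]
finger_gap: 0.311
```

```bash
python3 m.py 53 1
```

```text
8.9333 gap 0.31139269996641694 F tool [ 0.1038 -0.7802  1.4434] M tool [0.0117 0.064  0.0208]
plan n 1 lin [-0.25  0.21  8.56] rot [ 0.049  0.122 -0.065] tot [-0.3  0.2  8.6] [ 0.05  0.12 -0.06]
```

Call:
drive_tool:
  linear:
    - [0, 0, -5]
    - [0, 0, -5]
    - [0, 0, -5]
    - [0, 0, -5]
    - [0, 0, -5]
    - [0, 0, -5]
    - [0, 0, -5]
    - [0, 0, -5]
    - [0, 0, -5]
    - [0, 0, -5]
    - [0, 0, -5]
    - [0, 0, -5]
  rot:
    - [0, 0, 0]
    - [0, 0, 0]
    - [0, 0, 0]
    - [0, 0, 0]
    - [0, 0, 0]
    - [0, 0, 0]
    - [0, 0, 0]
    - [0, 0, 0]
    - [0, 0, 0]
    - [0, 0, 0]
    - [0, 0, 0]
    - [0, 0, 0]
  hand: [22, 22, 22, 22, 22, 22, 22, 22, 22, 22, 22, 22]

```text
t: 9.93
tcp_pos: [0.4722, -0.2078, 0.3479]
tool_rot: [0.144, 0.974, -0.024, 0.17]
force: [0.1, -0.7, -0.7]
finger_gap: 0.31
```

```bash
python3 m.py 115 1
cat > n.py <<'E'
from h import *
np.set_printoptions(precision=4,suppress=True)
T=cams.camera_model('top');S=cams.camera_model('scene')
# tray rim outer corners in top image (approx)
print('tray centre S',onz(S,(202.8,180.6),.008),'T',onz(T,(181.4,201.2),.008))
for q in [(144,178),(216,175.5),(217,223.5),(144.5,227)]: print(onz(T,q,.03))
print('thick T',onz(T,(156.5,197.4),.106), onz(S,(191.5,155),.106))
im=cams.snapshot('scene');save(im,'s2.png')
E
python3 n.py
```

```text
9.9333 gap 0.3097003193060749 F tool [ 0.009  -0.6135  0.7349] M tool [0.0161 0.2632 0.0115]
plan n 1 lin [-2.68 -0.46 12.8 ] rot [ 0.138 -0.167 -0.049] tot [-2.7 -0.5 12.8] [ 0.14 -0.17 -0.05]
tray centre S [0.5779 0.2824 0.008 ] T [0.5703 0.2544 0.008 ]
[0.6388 0.3702 0.03  ]
[0.6488 0.1463 0.03  ]
[0.4986 0.1396 0.03  ]
[0.486  0.3604 0.03  ]
thick T [0.5649 0.3127 0.106 ] [0.5621 0.3096 0.106 ]
```

Former is clear of the tube, and the pull never passed about 2.5 N. Carrying it to the free half of the tray while turning it upright.

```bash
cat > o.py <<'E'
from h import *
import sys
x,y,z,yaw,n=map(float,sys.argv[1:6]);yw=np.radians(yaw)
s=manip.sense();Rt=R.from_quat(s['tool_rot']);np.set_printoptions(precision=3,suppress=True)
print(s['t'],s['finger_gap'],'grasp',s['tcp_pos']+.054*Rt.as_matrix()[:,2],'F',s['force'],'q',s['q'])
plan([x,y,z],Rtool([0,0,1],[-np.sin(yw),np.cos(yw),0]),int(n))
E
python3 o.py .571 .198 .30 3 17
```

```text
9.9833 0.31237570667538406 grasp [ 0.49  -0.213  0.298] F [-0.102  0.371 -1.665] q [-0.691  0.233  1.833  0.195  0.763 -2.088]
plan n 17 lin [-2.72 24.54 -0.03] rot [-0.196  1.161 -1.155] tot [ 20.1 417.1 -11.9] [ -3.34  19.74 -19.63]
```

View pics/s2.png

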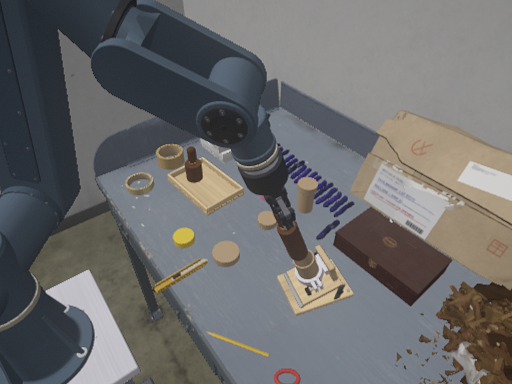

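The scene view shows the former drawn out, its foot just above the rim at about (303,258), and the tube still seated. I'll lift a little more before going sideways.

Call:
drive_tool:
  linear:
    - [0, 0, -12]
    - [0, 0, -12]
    - [-2.7, 24.5, 0]
    - [-2.7, 24.5, 0]
    - [-2.7, 24.5, 0]
    - [-2.7, 24.5, 0]
    - [-2.7, 24.5, 0]
    - [-2.7, 24.5, 0]
    - [-2.7, 24.5, 0]
    - [-2.7, 24.5, 0]
    - [-2.7, 24.5, 0]
    - [-2.7, 24.5, 0]
    - [-2.7, 24.5, 0]
    - [-2.7, 24.5, 0]
    - [-2.7, 24.5, 0]
    - [-2.7, 24.5, 0]
    - [-2.7, 24.5, 0]
    - [-2.7, 24.5, 0]
    - [-2.7, 24.5, 0]
  rot:
    - [0, 0, 0]
    - [0, 0, 0]
    - [-0.2, 1.16, -1.16]
    - [-0.2, 1.16, -1.16]
    - [-0.2, 1.16, -1.16]
    - [-0.2, 1.16, -1.16]
    - [-0.2, 1.16, -1.16]
    - [-0.2, 1.16, -1.16]
    - [-0.2, 1.16, -1.16]
    - [-0.2, 1.16, -1.16]
    - [-0.2, 1.16, -1.16]
    - [-0.2, 1.16, -1.16]
    - [-0.2, 1.16, -1.16]
    - [-0.2, 1.16, -1.16]
    - [-0.2, 1.16, -1.16]
    - [-0.2, 1.16, -1.16]
    - [-0.2, 1.16, -1.16]
    - [-0.2, 1.16, -1.16]
    - [-0.2, 1.16, -1.16]
  hand: [22, 22, 22, 22, 22, 22, 22, 22, 22, 22, 22, 22, 22, 22, 22, 22, 22, 22, 22]

```text
t: 11.57
tcp_pos: [0.5657, 0.214, 0.3779]
tool_rot: [-0.029, 1.0, 0.0, -0.006]
force: [0.7, -0.6, -1.8]
finger_gap: 0.313
```

```bash
python3 o.py .571 .198 .18 3 8
```

```text
11.5667 0.31252464971514626 grasp [0.565 0.214 0.324] F [ 0.747 -0.599 -1.833] q [ 0.176  0.43   1.388  0.002  1.335 -1.452]
plan n 8 lin [-0.67 -2.04 17.98] rot [ 0.006 -0.083  0.034] tot [ -6.  -16.4 143.8] [ 0.05 -0.67  0.27]
```

Call:
drive_tool:
  linear:
    - [-1, -4, 10]
    - [-1, -4, 17]
    - [-1, -4, 17]
    - [-1, -4, 17]
    - [-1, 0, 17]
    - [-1, 0, 17]
    - [0, 0, 17]
    - [0, 0, 17]
    - [0, 0, 14]
    - [0, 0, 0]
    - [0, 0, 0]
  rot:
    - [0, -0.1, 0]
    - [0, -0.1, 0]
    - [0, -0.1, 0]
    - [0, -0.1, 0]
    - [0, -0.1, 0]
    - [0, -0.1, 0]
    - [0, -0.1, 0]
    - [0, 0, 0]
    - [0, 0, 0]
    - [0, 0, 0]
    - [0, 0, 0]
  hand: [22, 22, 22, 22, 22, 22, 22, 22, 22, 22, 22]

```text
t: 12.48
tcp_pos: [0.5751, 0.2018, 0.2265]
tool_rot: [-0.032, 0.999, 0.002, 0.004]
force: [0.5, 0.4, -1.7]
finger_gap: 0.31
```

```bash
python3 o.py .571 .198 .1515 3 3; python3 -c "
from h import *
im=cams.snapshot('wrist')
s=cams.snapshot('scene')
cv2.imwrite('pics/pl.png',cv2.resize(np.hstack([im,s])[:,:,::-1],(800,300),interpolation=cv2.INTER_AREA))"
```

```text
12.4833 0.3095534368387172 grasp [0.576 0.202 0.173] F [ 0.489  0.405 -1.696] q [ 0.153  0.599  1.549  0.004  0.985 -1.483]
plan n 3 lin [ 1.49 -1.21  7.  ] rot [0.071 0.151 0.206] tot [ 4.5 -3.6 21. ] [0.21 0.45 0.62]
```

View pics/pl.png

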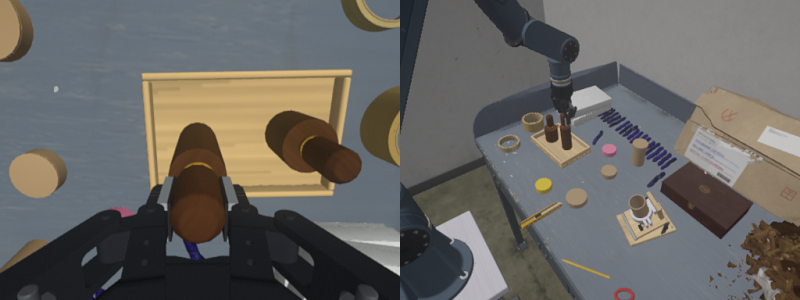

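The former hangs over the free half of the tray and the tube is empty and seated. Lowering to contact.

Call:
drive_tool:
  linear:
    - [1, -1, 5]
    - [1, -1, 5]
    - [1, -1, 4]
    - [0, 0, 2]
    - [0, 0, 2]
    - [0, 0, 1]
    - [0, 0, 0]
  rot:
    - [0, 0.15, 0.2]
    - [0, 0.15, 0.2]
    - [0, 0.15, 0.2]
    - [0, 0, 0]
    - [0, 0, 0]
    - [0, 0, 0]
    - [0, 0, 0]
  hand: [22, 22, 22, 22, 22, 22, 22]

```text
t: 13.17
tcp_pos: [0.5746, 0.1987, 0.2108]
tool_rot: [-0.026, 1.0, 0.002, 0.005]
force: [0.2, 0.7, -1.2]
finger_gap: 0.311
```

```bash
python3 o.py .571 .198 .1515 3 1
```

```text
13.1667 0.3113083457961478 grasp [0.575 0.199 0.157] F [ 0.201  0.706 -1.171] q [ 0.148  0.618  1.566  0.005  0.948 -1.477]
plan n 1 lin [ 3.68 -0.55  5.27] rot [ 0.268  0.534 -0.045] tot [ 3.7 -0.6  5.3] [ 0.27  0.53 -0.04]
```

Call:
drive_tool:
  linear:
    - [0, 0, 1.5]
    - [0, 0, 1.5]
    - [0, 0, 1]
    - [0, 0, 1]
    - [0, 0, 0]
  rot:
    - [0.1, 0.3, 0]
    - [0.1, 0.2, 0]
    - [0, 0, 0]
    - [0, 0, 0]
    - [0, 0, 0]
  hand: [22, 22, 22, 22, 22]

```text
t: 13.58
tcp_pos: [0.575, 0.199, 0.2056]
tool_rot: [-0.026, 1.0, 0.0, 0.0]
force: [-0.8, 0.2, -1.7]
finger_gap: 0.314
```

```bash
python3 o.py .571 .198 .1515 3 1
```

```text
13.5833 0.31393601815109856 grasp [0.575 0.199 0.152] F [-0.829  0.231 -1.711] q [ 0.149  0.628  1.563  0.001  0.95  -1.474]
plan n 1 lin [ 4.01 -0.76  0.09] rot [ 0.052  0.035 -0.03 ] tot [ 4.  -0.8  0.1] [ 0.05  0.04 -0.03]
```

Call:
drive_tool:
  linear:
    - [0, 0, 1]
    - [0, 0, 1]
    - [0, 0, 1]
    - [0, 0, 0]
  rot:
    - [0, 0, 0]
    - [0, 0, 0]
    - [0, 0, 0]
    - [0, 0, 0]
  hand: [22, 22, 22, 22]

```text
t: 13.92
tcp_pos: [0.5754, 0.1991, 0.2029]
tool_rot: [-0.026, 1.0, 0.001, 0.001]
force: [0.7, 0.7, -1.0]
finger_gap: 0.315
```

Call:
drive_tool:
  linear:
    - [0, 0, 1]
    - [0, 0, 1]
    - [0, 0, 0]
  rot:
    - [0, 0, 0]
    - [0, 0, 0]
    - [0, 0, 0]
  hand: [22, 22, 22]

```text
t: 14.17
tcp_pos: [0.5761, 0.1992, 0.203]
tool_rot: [-0.026, 1.0, 0.001, 0.002]
force: [-0.5, 0.1, -1.4]
finger_gap: 0.311
```

Call:
drive_tool:
  linear:
    - [0, 0, 1.5]
    - [0, 0, 1.5]
    - [0, 0, 0]
  rot:
    - [0, 0, 0]
    - [0, 0, 0]
    - [0, 0, 0]
  hand: [22, 22, 22]

```text
t: 14.42
tcp_pos: [0.5774, 0.1993, 0.2032]
tool_rot: [-0.026, 1.0, 0.001, 0.004]
force: [-0.1, 0.8, -0.9]
finger_gap: 0.31
```

```bash
python3 o.py .575 .199 .1495 3 1; python3 -c "
from h import *
print(manip.sense()['ft_torque'],manip.sense()['force'])"
```

```text
14.4167 0.30993950067334125 grasp [0.578 0.199 0.149] F [-0.103  0.84  -0.928] q [ 0.149  0.632  1.562  0.001  0.938 -1.474]
plan n 1 lin [ 2.45 -0.13 -0.36] rot [ 0.075  0.497 -0.012] tot [ 2.4 -0.1 -0.4] [ 0.08  0.5  -0.01]
[ 0.01599791  0.00906743 -0.00722356] [-0.10281534  0.8395376  -0.927663  ]
```

Call:
drive_tool:
  linear:
    - [1, 0, 0]
    - [1, 0, 0]
    - [0, 0, 0]
  rot:
    - [0, 0.25, 0]
    - [0, 0.25, 0]
    - [0, 0, 0]
  hand: [22, 22, 22]

```text
t: 14.67
tcp_pos: [0.5754, 0.1992, 0.2027]
tool_rot: [-0.026, 1.0, 0.001, -0.0]
force: [0.7, 0.2, 1.9]
finger_gap: 0.312
```

```bash
python3 o.py .575 .199 .1485 3 1; python3 -c "
from h import *
im=cams.snapshot('scene');v=cv2.resize(im[130:230,140:290,::-1],(600,400),interpolation=cv2.INTER_CUBIC);cv2.imwrite('pics/tr.png',v)"
```

```text
14.6667 0.3116294377028659 grasp [0.575 0.199 0.149] F [0.696 0.213 1.935] q [ 0.149  0.633  1.563  0.002  0.946 -1.475]
plan n 1 lin [ 0.43 -0.13  0.24] rot [ 0.081 -0.005 -0.013] tot [ 0.4 -0.1  0.2] [ 0.08 -0.   -0.01]
```

View pics/tr.png

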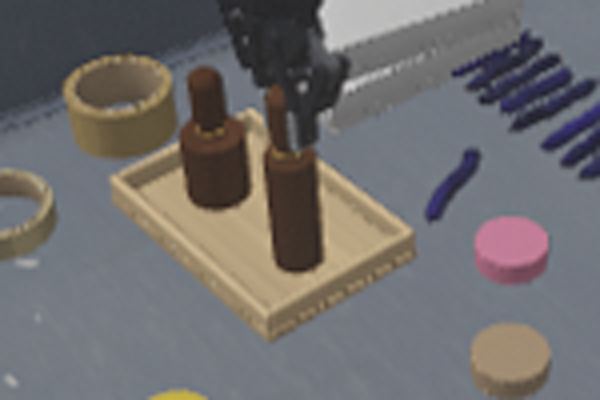

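The former stands on the tray floor with its foot at about (298,265) in the crop, and the force now shows contact. Releasing and backing off.

Call:
drive_tool:
  linear:
    - [0, 0, 0]
    - [0, 0, 0]
    - [0, 0, 0]
    - [0, 0, 0]
    - [0, 0, -10]
    - [0, 0, -25]
    - [0, 0, -30]
    - [0, 0, -30]
  rot:
    - [0, 0, 0]
    - [0, 0, 0]
    - [0, 0, 0]
    - [0, 0, 0]
    - [0, 0, 0]
    - [0, 0, 0]
    - [0, 0, 0]
    - [0, 0, 0]
  hand: [60, 60, 60, 60, 60, 60, 60, 60]

```text
t: 15.38
tcp_pos: [0.572, 0.1983, 0.2938]
tool_rot: [-0.026, 1.0, -0.0, -0.009]
force: [0.3, 0.7, 1.4]
finger_gap: 0.701
```

```bash
python3 o.py .638 .004 .20 0 10
```

```text
15.3833 0.7010765220303057 grasp [0.571 0.198 0.24 ] F [0.285 0.744 1.403] q [ 0.149  0.518  1.484  0.002  1.158 -1.474]
plan n 10 lin [ -6.09 -19.61   3.93] rot [-0.005 -0.106  0.297] tot [ -56.6 -197.5   38.9] [-0.05 -1.06  2.97]
```

Call:
drive_tool:
  linear:
    - [0, 0, -20]
    - [-6, -19.6, 3.9]
    - [-6, -19.6, 3.9]
    - [-6, -19.6, 3.9]
    - [-6, -19.6, 3.9]
    - [-6, -19.6, 3.9]
    - [-6, -19.6, 3.9]
    - [-6, -19.6, 3.9]
    - [-6, -19.6, 3.9]
    - [-6, -19.6, 3.9]
    - [-6, -19.6, 3.9]
    - [0, 0, 0]
    - [0, 0, 0]
  rot:
    - [0, 0, 0]
    - [0, -0.1, 0.3]
    - [0, -0.1, 0.3]
    - [0, -0.1, 0.3]
    - [0, -0.1, 0.3]
    - [0, -0.1, 0.3]
    - [0, -0.1, 0.3]
    - [0, -0.1, 0.3]
    - [0, -0.1, 0.3]
    - [0, -0.1, 0.3]
    - [0, -0.1, 0.3]
    - [0, 0, 0]
    - [0, 0, 0]
  hand: [80, 80, 80, 80, 80, 80, 80, 80, 80, 80, 80, 80, 80]

```text
t: 16.47
tcp_pos: [0.6457, -0.0023, 0.2977]
tool_rot: [-0.001, 1.0, 0.001, 0.017]
force: [0.7, 0.3, 0.8]
finger_gap: 0.935
```

```bash
cat > l.py <<'E'
from h import *
np.set_printoptions(precision=4,suppress=True)
W=cams.camera_model('wrist');im=cams.snapshot('wrist');save(im,'lid.png')
hsv=cv2.cvtColor(im,cv2.COLOR_RGB2HSV)
print([(d['at'],round(d['score'],2),hsv[int(d['at'][1]),int(d['at'][0])],onz(W,d['at'],.011)) for d in cams.spot_point('lid_center','wrist')])
for d in cams.regions_of('lid_center','wrist'):
    m=d['pixels'];n=cv2.findContours(m.astype(np.uint8),0,1)[0]; c=max(n,key=len)[:,0,:]
    # fit lid: hull of cylinder to mask hull
    from scipy.optimize import minimize
    th=np.linspace(0,2*np.pi,60)
    def cost(q):
        P=np.vstack([np.c_[q[0]+.03*np.cos(th),q[1]+.03*np.sin(th),0*th+z] for z in (0,.022)])
        h=cv2.convexHull(proj(W,P).astype(np.float32));I=np.zeros((384*4,512*4),np.uint8);cv2.fillConvexPoly(I,((h+.5)*4-.5).astype(np.int32),255)
        I=cv2.resize(I,(512,384),interpolation=cv2.INTER_AREA)/255.
        return np.abs(I-m).sum()
    q0=onz(W,c.mean(0),.011)[:2];r=minimize(cost,q0,method='Nelder-Mead',options=dict(initial_simplex=[q0,q0+[.004,0],q0+[0,.004]],xatol=1e-4))
    print(d['score'],m.sum(),'fit',r.x,r.fun,np.round(hsv[m].mean(0)))
E
python3 l.py; python3 o.py .638 .004 .1 0 4
```

```text
[([336.5, 208.7], 0.92, array([170, 120, 210], dtype=uint8), array([0.7152, 0.1019, 0.011 ])), ([257.8, 146.2], 0.66, array([ 18,  98, 162], dtype=uint8), array([0.6373, 0.0037, 0.011 ]))]
0.7 2078 fit [0.7158 0.0995] 59.30980392156863 [170. 116. 197.]
0.69 2248 fit [0.6372 0.0034] 76.18823529411765 [ 18.  94. 160.]
16.6167 0.9352388491862578 grasp [ 0.647 -0.001  0.244] F [-0.027 -0.501  0.088] q [-0.177  0.552  1.405  0.008  1.152 -1.754]
plan n 4 lin [ 2.6   1.21 35.88] rot [0.023 0.477 0.046] tot [ 12.2   4.8 143.4] [0.09 1.91 0.18]
```

Lid found at (0.637, 0.003); the pink one is told apart by its hue. Before I grasp it I'll look at the empty rim to pin down its position.

```bash
cat > v.py <<'E'
from h import *
import sys
p=np.load('rim.npy');y,t=p[3],p[4];ax=np.array([-np.sin(t)*np.cos(y),-np.sin(t)*np.sin(y),np.cos(t)]);e=np.array([-np.sin(y),np.cos(y),0])
a,b,c,n=map(float,sys.argv[1:5]) # mm along ax, e, f(front, tool x)
f=np.cross(e,-ax)
plan(p[:3]+(a*ax+b*e+c*f)/1e3,Rtool(ax,e),int(n))
E
python3 v.py 120 45 0 12; python3 v.py 120 -45 0 14
```

```text
plan n 12 lin [  9.71 -15.65  -2.  ] rot [ 0.277 -1.497  1.395] tot [ 142.  -169.3   -9.3] [  3.33 -17.96  16.74]
plan n 14 lin [  9.31 -19.8   -1.87] rot [ 0.238 -1.283  1.196] tot [ 168.3 -255.4  -10.3] [  3.33 -17.96  16.74]
```

Call:
drive_tool:
  linear:
    - [9.7, -15.7, -2]
    - [9.7, -15.7, -2]
    - [9.7, -15.7, -2]
    - [9.7, -15.7, -2]
    - [9.7, -15.7, -2]
    - [9.7, -15.7, -2]
    - [9.7, -15.7, -2]
    - [9.7, -15.7, -2]
    - [9.7, -15.7, -2]
    - [9.7, -15.7, -2]
    - [9.7, -15.7, -2]
    - [9.7, -15.7, -2]
    - [0, 0, 0]
    - [0, 0, 0]
    - [0, 0, 0]
  rot:
    - [0.28, -1.5, 1.4]
    - [0.28, -1.5, 1.4]
    - [0.28, -1.5, 1.4]
    - [0.28, -1.5, 1.4]
    - [0.28, -1.5, 1.4]
    - [0.28, -1.5, 1.4]
    - [0.28, -1.5, 1.4]
    - [0.28, -1.5, 1.4]
    - [0.28, -1.5, 1.4]
    - [0.28, -1.5, 1.4]
    - [0.28, -1.5, 1.4]
    - [0.28, -1.5, 1.4]
    - [0, 0, 0]
    - [0, 0, 0]
    - [0, 0, 0]
  hand: [80, 80, 80, 80, 80, 80, 80, 80, 80, 80, 80, 80, 80, 80, 80]

```text
t: 17.87
tcp_pos: [0.4984, -0.1586, 0.3072]
tool_rot: [0.139, 0.973, -0.023, 0.183]
force: [0.4, 0.0, -0.3]
finger_gap: 0.931
```

```bash
cat > u.py <<'E'
from h import *
import sys
n=sys.argv[1];np.set_printoptions(precision=4,suppress=True)
p=np.load('rim.npy')
W=cams.camera_model('wrist');im=cams.snapshot('wrist');save(im,n+'.png')
np.save(n+'_W.npy',np.r_[W['vfov'],W['cx'],W['cy'],np.ravel(W['rvec']),np.ravel(W['tvec'])])
print('pred',proj(W,p[:3]),[(d['at'],d['score']) for d in cams.spot_point('tube_rim','wrist')])
r=cams.regions_of('card_tube','wrist');print([(d['score'],d['rect'],d['pixels'].sum()) for d in r])
if r: np.save(n+'_m.npy',r[0]['pixels'])
s=manip.sense();print(s['t'],s['tcp_pos'])
E
python3 u.py r1
```

```text
pred [[185.8354 186.7176]] [([185.0, 188.4], 0.88)]
[(0.61, [155.2, 147.4, 218.5, 211.4], np.int64(3017))]
18.0167 [ 0.4991 -0.1588  0.3072]
```

Call:
drive_tool:
  linear:
    - [0, -18, 0]
    - [0, -18, 0]
    - [0, -18, 0]
    - [0, -18, 0]
    - [0, -18, 0]
    - [0, 0, 0]
    - [0, 0, 0]
    - [0, 0, 0]
  rot:
    - [0, 0, 0]
    - [0, 0, 0]
    - [0, 0, 0]
    - [0, 0, 0]
    - [0, 0, 0]
    - [0, 0, 0]
    - [0, 0, 0]
    - [0, 0, 0]
  hand: [80, 80, 80, 80, 80, 80, 80, 80]

```text
t: 18.68
tcp_pos: [0.4798, -0.2448, 0.3071]
tool_rot: [0.132, 0.974, -0.022, 0.185]
force: [1.2, 0.5, -0.3]
finger_gap: 0.938
```

```bash
python3 u.py r2
python3 - <<'E'
from h import *
def ld(n):
    a=np.load(n+'_W.npy'); return dict(vfov=a[0],cx=a[1],cy=a[2],rvec=a[3:6],tvec=a[6:9])
p=np.load('rim.npy');B=[]
for n in ('r1','r2'):
    q=proj(ld(n),p[:3])[0];o=(int(q[0])-40,int(q[1])-45);print(n,o)
    im=cv2.imread(f'pics/{n}.png')[o[1]:o[1]+100,o[0]:o[0]+80];B.append(cv2.resize(im,(400,500),interpolation=cv2.INTER_CUBIC))
cv2.imwrite('pics/rr.png',np.hstack(B))
E
```

```text
pred [[288.9707 180.4061]] [([288.7, 180.0], 0.61)]
[(0.56, [256.9, 142.1, 315.2, 207.8], np.int64(2811))]
18.8333 [ 0.4795 -0.2441  0.3071]
r1 (145, 141)
r2 (248, 135)
```

View pics/rr.png

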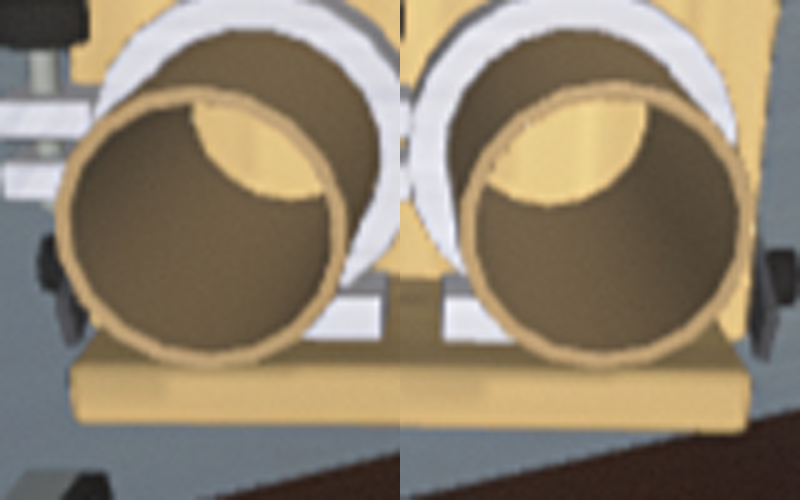

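The pictures show the clean open rim: outer ellipse columns 54–349 and rows 84–368 in the left crop, columns 460–755 and rows 81–366 in the right. I'll refit with these.

```bash
cat > fit2.py <<'E'
exec(open('fit.py').read().split('f=least_squares')[0])
W.update(r1=ld('r1'),r2=ld('r2'))
obs2=[('r1',0,.025,'u-',54),('r1',0,.025,'u+',349),('r1',0,.025,'v-',84),('r1',0,.025,'v+',368),
('r2',0,.025,'u-',60),('r2',0,.025,'u+',355),('r2',0,.025,'v-',81),('r2',0,.025,'v+',366),
('r1',-.054,.025,'v-',28),('r1',-.054,.025,'u+',383),('r2',-.054,.025,'v-',28),('r2',-.054,.025,'u-',47)]
O2={'r1':(145,141),'r2':(248,135)}
def res2(p,raw=False):
    o=[]
    for c,s,r,k,val in obs2:
        q=proj(W[c],circ(p,s,r)); i='uv'.index(k[0]); m=(q[:,i].min() if k[1]=='-' else q[:,i].max())
        o.append(m-(O2[c][i]+(val+.5)/5-.5))
    return np.array(o) if raw else np.r_[o,(p[4]-np.radians(20))/np.radians(.15),(p[3]-np.radians(-16.8))/np.radians(.5)]
p0=np.load('rim.npy')
for nm,fn in [('new',res2),('all',lambda p:np.r_[res2(p),.5*res(p)])]:
    f=least_squares(fn,p0,loss='soft_l1');p=f.x;print(nm,p[:3],np.degrees(p[3:]),res2(p,True))
    if nm=='new':np.save('rim2.npy',p)
y,t=p0[3],p0[4];ax=np.array([-np.sin(t)*np.cos(y),-np.sin(t)*np.sin(y),np.cos(t)])
e=np.array([-np.sin(y),np.cos(y),0]);d=np.load('rim2.npy')[:3]-p0[:3];print('shift mm ax,e,f',1e3*d@ax,1e3*d@e,1e3*d@np.cross(e,-ax))
E
python3 fit2.py; python3 o.py .637 .0035 .12 0 14
```

```text
new [ 0.5466 -0.231   0.1394] [-16.7804  19.9893] [ 0.0795  0.4696 -0.0883 -0.2518 -0.5667  0.2497 -0.3739  0.275   0.2548
 -0.5956  0.2641  0.2133]
all [ 0.5469 -0.231   0.1392] [-16.7999  19.9902] [ 0.2808  0.5885 -0.0196 -0.2636 -0.5123  0.2184 -0.295   0.2705  0.3255
 -0.5093  0.3423  0.2544]
shift mm ax,e,f 1.24040743978683 -0.21029993691637017 0.6261133837031418
18.8333 0.9346501175254458 grasp [ 0.499 -0.249  0.257] F [ 0.014 -0.107 -0.121] q [-0.754  0.323  1.85   0.291  0.658 -2.26 ]
plan n 14 lin [-6.63 19.3  11.  ] rot [-0.181  1.524 -1.084] tot [-31.4 279.6 157. ] [ -2.53  21.33 -15.18]
```

Call:
drive_tool:
  linear:
    - [-6.6, 19.3, 11]
    - [-6.6, 19.3, 11]
    - [-6.6, 19.3, 11]
    - [-6.6, 19.3, 11]
    - [-6.6, 19.3, 11]
    - [-6.6, 19.3, 11]
    - [-6.6, 19.3, 11]
    - [-6.6, 19.3, 11]
    - [-6.6, 19.3, 11]
    - [-6.6, 19.3, 11]
    - [-6.6, 19.3, 11]
    - [-6.6, 19.3, 11]
    - [-6.6, 19.3, 11]
    - [-6.6, 19.3, 11]
    - [0, 0, 0]
    - [0, 0, 0]
  rot:
    - [-0.18, 1.52, -1.08]
    - [-0.18, 1.52, -1.08]
    - [-0.18, 1.52, -1.08]
    - [-0.18, 1.52, -1.08]
    - [-0.18, 1.52, -1.08]
    - [-0.18, 1.52, -1.08]
    - [-0.18, 1.52, -1.08]
    - [-0.18, 1.52, -1.08]
    - [-0.18, 1.52, -1.08]
    - [-0.18, 1.52, -1.08]
    - [-0.18, 1.52, -1.08]
    - [-0.18, 1.52, -1.08]
    - [-0.18, 1.52, -1.08]
    - [-0.18, 1.52, -1.08]
    - [0, 0, 0]
    - [0, 0, 0]
  hand: [85, 85, 85, 85, 85, 85, 85, 85, 85, 85, 85, 85, 85, 85, 85, 85]

```text
t: 20.17
tcp_pos: [0.6412, 0.0303, 0.1667]
tool_rot: [-0.013, 1.0, -0.001, -0.007]
force: [0.9, -0.5, 0.1]
finger_gap: 0.998
```

```bash
python3 l.py|tail -2; python3 o.py .637 .0035 .05 0 6
```

```text
0.91 3352 fit [0.7159 0.0993] 1460.3607843137256 [170. 118. 179.]
0.89 5241 fit [0.6366 0.0035] 141.13725490196077 [ 18.  96. 152.]
20.3167 0.9925057672213583 grasp [0.64  0.028 0.114] F [ 0.55  -0.388  0.597] q [-0.128  0.72   1.487 -0.006  0.948 -1.719]
plan n 6 lin [ 0.62 -4.16 10.61] rot [-0.026 -0.136  0.226] tot [  3.6 -24.9  63.7] [-0.16 -0.81  1.36]
```

Call:
drive_tool:
  linear:
    - [1, -8, 5]
    - [1, -8, 5]
    - [1, -8, 10]
    - [0, 0, 15]
    - [0, 0, 15]
    - [0, 0, 12]
    - [0, 0, 0]
    - [0, 0, 0]
  rot:
    - [0, -0.2, 0.4]
    - [0, -0.2, 0.4]
    - [0, -0.2, 0.4]
    - [0, -0.1, 0]
    - [0, -0.1, 0]
    - [0, 0, 0]
    - [0, 0, 0]
    - [0, 0, 0]
  hand: [85, 85, 85, 85, 85, 85, 85, 85]

```text
t: 20.98
tcp_pos: [0.6374, -0.0089, 0.1066]
tool_rot: [0.006, 1.0, -0.003, 0.004]
force: [0.4, -1.0, -0.5]
finger_gap: 0.998
```

```bash
python3 l.py|tail -2; python3 o.py .637 .0035 .018 0 4
```

```text
0.85 911 fit [0.8025 0.0661] 911.0 [170. 120. 181.]
0.69 9234 fit [0.6366 0.0035] 358.50588235294117 [ 18. 100. 146.]
21.1333 0.9978928076662205 grasp [ 0.639 -0.008  0.054] F [-0.139 -0.386  0.077] q [-0.186  0.798  1.534 -0.006  0.798 -1.741]
plan n 4 lin [0.32 2.94 8.87] rot [-0.092  0.149 -0.162] tot [ 1.5 11.9 35.5] [-0.37  0.6  -0.65]
```

Call:
drive_tool:
  linear:
    - [1, 5, 2]
    - [0, 5, 2]
    - [0, 0, 0]
    - [0, 0, 0]
    - [0, 0, 0]
  rot:
    - [-0.2, 0.3, -0.3]
    - [-0.2, 0.3, -0.3]
    - [0, 0, 0]
    - [0, 0, 0]
    - [0, 0, 0]
  hand: [85, 85, 85, 85, 85]

```text
t: 21.55
tcp_pos: [0.6385, 0.004, 0.1059]
tool_rot: [-0.001, 1.0, 0.0, 0.002]
force: [0.0, -1.0, -0.4]
finger_gap: 0.996
```

```bash
python3 o.py .6367 .0035 .019 0 4
```

```text
21.55 0.9963912375756844 grasp [0.639 0.004 0.052] F [ 0.024 -0.988 -0.449] q [-0.169  0.803  1.529  0.002  0.806 -1.743]
plan n 4 lin [ 0.48 -0.12  8.22] rot [0.01  0.057 0.03 ] tot [ 2.  -0.5 32.9] [0.04 0.23 0.12]
```

Call:
drive_tool:
  linear:
    - [1, 0, 7]
    - [1, 0, 7]
    - [0, 0, 7]
    - [0, 0, 7]
    - [0, 0, 2]
    - [0, 0, 0]
    - [0, 0, 0]
  rot:
    - [0, 0.1, 0]
    - [0, 0.1, 0]
    - [0, 0, 0]
    - [0, 0, 0]
    - [0, 0, 0]
    - [0, 0, 0]
    - [0, 0, 0]
  hand: [85, 85, 85, 85, 85, 85, 85]

```text
t: 22.13
tcp_pos: [0.6359, 0.0042, 0.0716]
tool_rot: [-0.001, 1.0, 0.0, -0.001]
force: [0.4, -0.2, -0.4]
finger_gap: 0.995
```

```bash
python3 o.py .6367 .0035 .018 0 1
```

```text
22.1333 0.9952486367923045 grasp [0.636 0.004 0.018] F [ 0.366 -0.222 -0.384] q [-0.169  0.854  1.539  0.001  0.75  -1.743]
plan n 1 lin [-0.82 -0.74 -0.35] rot [ 0.047 -0.089  0.15 ] tot [-0.8 -0.7 -0.4] [ 0.05 -0.09  0.15]
```

Call:
drive_tool:
  linear:
    - [-0.8, -0.7, -0.5]
    - [0, 0, 0]
    - [0, 0, 0]
    - [0, 0, 0]
    - [0, 0, 0]
    - [0, 0, 0]
    - [0, 0, 0]
    - [0, 0, 0]
  rot:
    - [0, 0, 0]
    - [0, 0, 0]
    - [0, 0, 0]
    - [0, 0, 0]
    - [0, 0, 0]
    - [0, 0, 0]
    - [0, 0, 0]
    - [0, 0, 0]
  hand: [66, 52, 52, 52, 52, 52, 52, 52]
  force: 25

```text
t: 22.8
tcp_pos: [0.6376, 0.0031, 0.0734]
tool_rot: [-0.001, 1.0, 0.0, 0.0]
force: [-0.0, 0.1, -0.0]
finger_gap: 0.681
```

```bash
python3 o.py .6367 .0035 .018 0 1
```

```text
22.8 0.6814967146981391 grasp [0.638 0.003 0.019] F [-0.003  0.13  -0.047] q [-0.17   0.852  1.535  0.001  0.753 -1.744]
plan n 1 lin [0.87 0.4  1.43] rot [0.023 0.049 0.129] tot [0.9 0.4 1.4] [0.02 0.05 0.13]
```

Lid gripped, opening about 58 mm as read. Lifting, then checking how it sits in the hand.

Call:
drive_tool:
  linear:
    - [0, 0, -6]
    - [0, 0, -15]
    - [0, 0, -25]
    - [0, 0, -30]
    - [0, 0, -30]
    - [0, 0, -30]
    - [0, 0, 0]
    - [0, 0, 0]
  rot:
    - [0, 0, 0]
    - [0, 0, 0]
    - [0, 0, 0]
    - [0, 0, 0]
    - [0, 0, 0]
    - [0, 0, 0]
    - [0, 0, 0]
    - [0, 0, 0]
  hand: [52, 52, 52, 52, 52, 52, 52, 52]

```text
t: 23.47
tcp_pos: [0.6362, 0.0034, 0.2156]
tool_rot: [-0.001, 1.0, 0.001, -0.002]
force: [-0.8, 0.2, -1.3]
finger_gap: 0.677
```

```bash
cat > li.py <<'E'
from h import *
np.set_printoptions(precision=4,suppress=True)
s=manip.sense();W=cams.camera_model('wrist');im=cams.snapshot('wrist');save(im,'held.png')
Rt=R.from_quat(s['tool_rot']);tp=s['tcp_pos']
hsv=cv2.cvtColor(im,cv2.COLOR_RGB2HSV)
m=((hsv[...,0]>13)&(hsv[...,0]<24)&(hsv[...,1]>70)).astype(np.uint8)
n,L,st,ce=cv2.connectedComponentsWithStats(m)
c0=proj(W,tp+Rt.apply([0,0,.052]))[0];k=L[int(c0[1]),int(c0[0])];M=L==k
ys,xs=np.where(M);print('gap',s['finger_gap'],'top-centre px',c0,'mask',k,xs.min(),xs.max(),ys.min(),ys.max(),M.sum())
print([(d['at'],round(d['score'],2)) for d in cams.spot_point('lid_center','wrist')],'pred',proj(W,tp+Rt.apply([0,0,.0624])))
th=np.linspace(0,2*np.pi,180)
for dx in (-2,0,1,2,4):
  for z in (.0624,):
    P=np.vstack([np.c_[dx/1e3+.03*np.cos(th),.03*np.sin(th),0*th+z+h] for h in (-.011,.011)]);q=proj(W,tp+Rt.apply(P));t=proj(W,tp+Rt.apply(P[:180]))
    print(dx,'hull v',q[:,1].min(),q[:,1].max(),'u',q[:,0].min(),q[:,0].max(),'top v',t[:,1].min(),t[:,1].max())
E
python3 li.py
```

```text
gap 0.6772647209107308 top-centre px [253.5493 261.2975] mask 4 185 320 185 332 14913
[([350.5, 256.7], 0.89), ([250.2, 250.1], 0.71)] pred [[253.4907 250.3171]]
-2 hull v 187.48744797849398 322.9193641964325 u 185.8232975455523 321.28243940813263 top v 201.81697616894115 322.9193641964325
0 hull v 183.5123369707351 319.32731131553305 u 185.55362759317612 321.56085129019556 top v 197.2430144754236 319.32731131553305
1 hull v 181.51379196901746 317.52102459639235 u 185.41797262707638 321.7009038101263 top v 194.94128349156014 317.52102459639235
2 hull v 179.5078665244675 315.70784549021255 u 185.28176655939714 321.8415253016923 top v 192.62963433841583 315.70784549021255
4 hull v 175.47371016894883 312.0606517134388 u 185.00768763132382 322.1244891251882 top v 187.97632398995148 312.0606517134388
```

```bash
cat > v2.py <<'E'
from h import *
import sys
p=np.load('rim2.npy');y,t=p[3],p[4];ax=np.array([-np.sin(t)*np.cos(y),-np.sin(t)*np.sin(y),np.cos(t)]);e=np.array([-np.sin(y),np.cos(y),0])
a,n=map(float,sys.argv[1:3]);np.set_printoptions(precision=4,suppress=True)
s=manip.sense();Rt=R.from_quat(s['tool_rot']);lid=s['tcp_pos']+.0624*Rt.as_matrix()[:,2]
d=lid-p[:3];f=np.cross(e,-ax);print(s['t'],'gap',s['finger_gap'],'lid rel rim mm (ax,e,f)',1e3*np.array([d@ax,d@e,d@f]),'F tool',Rt.inv().apply(s['force']),'M',Rt.inv().apply(s['ft_torque']))
plan(p[:3]+a*ax/1e3,Rtool(ax,e),int(n),g=.0624)
E
python3 v2.py 60 14
```

```text
23.5667 gap 0.6847618566665132 lid rel rim mm (ax,e,f) [  5.9323 250.2187 -21.277 ] F tool [-0.4241 -0.2244 -0.5214] M [ 0.0148  0.011  -0.0304]
plan n 14 lin [  6.6  -17.08  -3.82] rot [ 0.214 -1.437  1.196] tot [ 130.5 -221.8  -39.5] [  2.99 -20.12  16.74]
```

Call:
drive_tool:
  linear:
    - [6.6, -17, -8]
    - [6.6, -17, -6]
    - [6.6, -17, -4]
    - [6.6, -17, -4]
    - [6.6, -17, -4]
    - [6.6, -17, -4]
    - [6.6, -17, -4]
    - [6.6, -17, -4]
    - [6.6, -17, -4]
    - [6.6, -17, -4]
    - [6.6, -17, -4]
    - [6.6, -17, -4]
    - [6.6, -17, -4]
    - [6.6, -17, -4]
    - [0, 0, 0]
    - [0, 0, 0]
    - [0, 0, 0]
  rot:
    - [0.2, -1.44, 1.2]
    - [0.2, -1.44, 1.2]
    - [0.2, -1.44, 1.2]
    - [0.2, -1.44, 1.2]
    - [0.2, -1.44, 1.2]
    - [0.2, -1.44, 1.2]
    - [0.2, -1.44, 1.2]
    - [0.2, -1.44, 1.2]
    - [0.2, -1.44, 1.2]
    - [0.2, -1.44, 1.2]
    - [0.2, -1.44, 1.2]
    - [0.2, -1.44, 1.2]
    - [0.2, -1.44, 1.2]
    - [0.2, -1.44, 1.2]
    - [0, 0, 0]
    - [0, 0, 0]
    - [0, 0, 0]
  hand: [52, 52, 52, 52, 52, 52, 52, 52, 52, 52, 52, 52, 52, 52, 52, 52, 52]

```text
t: 24.98
tcp_pos: [0.4878, -0.2201, 0.2374]
tool_rot: [0.152, 0.976, -0.017, 0.155]
force: [-0.2, -0.1, -0.4]
finger_gap: 0.684
```

```bash
python3 v2.py 30 3
```

```text
24.9833 gap 0.6839193157038667 lid rel rim mm (ax,e,f) [49.9837 -6.053  24.697 ] F tool [ 0.3319 -0.128   0.3512] M [-0.0828  0.1    -0.0132]
plan n 3 lin [-7.6   2.26  6.47] rot [ 0.171 -0.707 -0.354] tot [-23.    6.9  19.2] [ 0.51 -2.12 -1.06]
```

Call:
drive_tool:
  linear:
    - [-7.5, 2.3, 3]
    - [-7.5, 2.3, 3]
    - [-7.5, 2.3, 3]
    - [0, 0, 0]
    - [0, 0, 0]
    - [0, 0, 0]
  rot:
    - [0.17, -0.7, -0.35]
    - [0.17, -0.7, -0.35]
    - [0.17, -0.7, -0.35]
    - [0, 0, 0]
    - [0, 0, 0]
    - [0, 0, 0]
  hand: [52, 52, 52, 52, 52, 52]

```text
t: 25.48
tcp_pos: [0.5187, -0.2176, 0.2343]
tool_rot: [0.14, 0.975, -0.025, 0.173]
force: [0.5, 0.0, -0.2]
finger_gap: 0.685
```

```bash
python3 v2.py 20 2
```

```text
25.4833 gap 0.6854255729707955 lid rel rim mm (ax,e,f) [37.2084  4.8825 -3.7105] F tool [-0.3597  0.1415  0.3018] M [ 0.013   0.2184 -0.0282]
plan n 2 lin [ 1.83 -2.37  8.6 ] rot [0.07  0.047 0.224] tot [ 3.7 -4.7 17.2] [0.14 0.09 0.45]
```

Call:
drive_tool:
  linear:
    - [1.3, -1.7, 4]
    - [1.3, -1.7, 4]
    - [0, 0, 0]
    - [0, 0, 0]
    - [0, 0, 0]
  rot:
    - [0.05, 0.05, 0.2]
    - [0.05, 0.05, 0.2]
    - [0, 0, 0]
    - [0, 0, 0]
    - [0, 0, 0]
  hand: [52, 52, 52, 52, 52]

```text
t: 25.9
tcp_pos: [0.5176, -0.2207, 0.2248]
tool_rot: [0.143, 0.974, -0.025, 0.171]
force: [0.7, -0.4, 0.5]
finger_gap: 0.682
```

```bash
python3 v2.py 15 2
```

```text
25.9 gap 0.6815080692304236 lid rel rim mm (ax,e,f) [28.371   1.4894 -0.1771] F tool [-0.8925 -0.2417 -0.2544] M [0.0226 0.1478 0.0271]
plan n 2 lin [ 0.12 -0.72  6.69] rot [ 0.028 -0.036  0.018] tot [ 0.2 -1.4 13.4] [ 0.06 -0.07  0.04]
```

Call:
drive_tool:
  linear:
    - [0, -0.6, 4]
    - [0, -0.6, 4]
    - [0, 0, 3]
    - [0, 0, 0]
    - [0, 0, 0]
    - [0, 0, 0]
  rot:
    - [0, 0, 0]
    - [0, 0, 0]
    - [0, 0, 0]
    - [0, 0, 0]
    - [0, 0, 0]
    - [0, 0, 0]
  hand: [52, 52, 52, 52, 52, 52]

```text
t: 26.4
tcp_pos: [0.5209, -0.2237, 0.2133]
tool_rot: [0.144, 0.974, -0.025, 0.171]
force: [-0.1, 1.1, -0.6]
finger_gap: 0.683
```

```bash
python3 v2.py 5 1
```

```text
26.4 gap 0.6830418071345583 lid rel rim mm (ax,e,f) [16.1455 -0.4306  0.0205] F tool [0.5984 1.0627 0.4507] M [ 0.007   0.1933 -0.0306]
plan n 1 lin [ 0.05  0.46 11.15] rot [ 0.035 -0.082 -0.023] tot [ 0.1  0.5 11.1] [ 0.04 -0.08 -0.02]
```

Centred to within 0.5 mm and square to 0.1°. Lowering over the rim in small steps.

Call:
drive_tool:
  linear:
    - [0, 0.3, 2]
    - [0, 0, 2]
    - [0, 0, 2]
    - [0, 0, 2]
    - [0, 0, 0]
    - [0, 0, 0]
  rot:
    - [0, 0, 0]
    - [0, 0, 0]
    - [0, 0, 0]
    - [0, 0, 0]
    - [0, 0, 0]
    - [0, 0, 0]
  hand: [52, 52, 52, 52, 52, 52]

```text
t: 26.9
tcp_pos: [0.524, -0.2241, 0.2052]
tool_rot: [0.144, 0.974, -0.025, 0.171]
force: [-0.9, 0.3, 0.4]
finger_gap: 0.679
```

```bash
python3 v2.py -8 1
```

```text
26.9 gap 0.6790778233769166 lid rel rim mm (ax,e,f) [ 7.4712  0.0247 -0.1699] F tool [ 0.6967 -0.0049 -0.7101] M [ 0.0296  0.1893 -0.0532]
plan n 1 lin [ 0.22  0.   15.47] rot [ 0.033 -0.055 -0.011] tot [ 0.2  0.  15.5] [ 0.03 -0.06 -0.01]
```

Call:
drive_tool:
  linear:
    - [0, 0, 2]
    - [0, 0, 2]
    - [0, 0, 2]
    - [0, 0, 2]
    - [0, 0, 2]
    - [0, 0, 0]
    - [0, 0, 0]
  rot:
    - [0, 0, 0]
    - [0, 0, 0]
    - [0, 0, 0]
    - [0, 0, 0]
    - [0, 0, 0]
    - [0, 0, 0]
    - [0, 0, 0]
  hand: [52, 52, 52, 52, 52, 52, 52]

```text
t: 27.48
tcp_pos: [0.5277, -0.2253, 0.1947]
tool_rot: [0.144, 0.974, -0.025, 0.171]
force: [0.4, 0.2, 0.5]
finger_gap: 0.686
```

```bash
python3 v2.py -8 1
```

```text
27.4833 gap 0.6858372116752625 lid rel rim mm (ax,e,f) [-3.689  -0.0069 -0.2384] F tool [-0.4987  0.2839 -0.3061] M [-0.0143  0.205  -0.0203]
plan n 1 lin [0.29 0.04 4.31] rot [ 0.029 -0.05  -0.009] tot [0.3 0.  4.3] [ 0.03 -0.05 -0.01]
```

Call:
drive_tool:
  linear:
    - [0, 0, 1.3]
    - [0, 0, 1.3]
    - [0, 0, 1]
    - [0, 0, 1]
    - [0, 0, 0]
    - [0, 0, 0]
  rot:
    - [0, 0, 0]
    - [0, 0, 0]
    - [0, 0, 0]
    - [0, 0, 0]
    - [0, 0, 0]
    - [0, 0, 0]
  hand: [52, 52, 52, 52, 52, 52]

```text
t: 27.98
tcp_pos: [0.5291, -0.2258, 0.1913]
tool_rot: [0.144, 0.974, -0.025, 0.172]
force: [-0.5, 0.0, -0.6]
finger_gap: 0.685
```

```bash
python3 v2.py -8 1
```

```text
27.9833 gap 0.684635439631722 lid rel rim mm (ax,e,f) [-7.389  -0.0988 -0.5816] F tool [ 0.6587 -0.1075  0.347 ] M [0.0419 0.1541 0.0125]
plan n 1 lin [0.55 0.1  0.61] rot [0.005 0.026 0.008] tot [0.6 0.1 0.6] [0.01 0.03 0.01]
```

Call:
drive_tool:
  linear:
    - [0, 0, 1.5]
    - [0, 0, 1.5]
    - [0, 0, 1.5]
    - [0, 0, 1.5]
  rot:
    - [0, 0, 0]
    - [0, 0, 0]
    - [0, 0, 0]
    - [0, 0, 0]
  hand: [52, 52, 52, 52]

```text
t: 28.32
tcp_pos: [0.5293, -0.2258, 0.1909]
tool_rot: [0.143, 0.974, -0.026, 0.173]
force: [-7.5, 1.8, 12.2]
finger_gap: 0.687
```

```bash
python3 v2.py -8 1
```

```text
28.3167 gap 0.686905280139751 lid rel rim mm (ax,e,f) [-7.9091 -0.0677 -0.819 ] F tool [  2.9842  -0.4381 -14.1296] M [0.0767 0.5523 0.0636]
plan n 1 lin [0.6  0.03 0.09] rot [-0.034  0.202  0.062] tot [0.6 0.  0.1] [-0.03  0.2   0.06]
```

The lid is seated: it stopped at −7.9 mm (−8 expected) with 14 N of push. Relaxing, releasing and backing out along the axis.

Call:
drive_tool:
  linear:
    - [0, 0, 0]
    - [0, 0, 0]
    - [0, 0, 0]
    - [0, 0, 0]
    - [0, 0, 0]
    - [0, 0, 0]
  rot:
    - [0, 0, 0]
    - [0, 0, 0]
    - [0, 0, 0]
    - [0, 0, 0]
    - [0, 0, 0]
    - [0, 0, 0]
  hand: [52, 66, 80, 80, 80, 80]

```text
t: 28.82
tcp_pos: [0.5296, -0.226, 0.191]
tool_rot: [0.143, 0.974, -0.026, 0.174]
force: [0.1, -0.1, 0.6]
finger_gap: 0.933
```

Call:
drive_tool:
  linear:
    - [0, 0, -5]
    - [0, 0, -10]
    - [0, 0, -20]
    - [0, 0, -25]
    - [0, 0, -25]
    - [0, 0, -25]
    - [0, 0, 0]
    - [0, 0, 0]
  rot:
    - [0, 0, 0]
    - [0, 0, 0]
    - [0, 0, 0]
    - [0, 0, 0]
    - [0, 0, 0]
    - [0, 0, 0]
    - [0, 0, 0]
    - [0, 0, 0]
  hand: [80, 80, 80, 80, 80, 80, 80, 80]

```text
t: 29.48
tcp_pos: [0.4901, -0.2137, 0.3003]
tool_rot: [0.143, 0.974, -0.026, 0.172]
force: [0.3, -0.3, 0.0]
finger_gap: 0.934
```

Run:
```python
from h import *
p=np.load('rim2.npy');y,t=p[3],p[4];ax=np.array([-np.sin(t)*np.cos(y),-np.sin(t)*np.sin(y),np.cos(t)]);e=np.array([-np.sin(y),np.cos(y),0]);f=np.cross(e,ax)
W=cams.camera_model('wrist');im=cams.snapshot('wrist');sc=cams.snapshot('scene');save(im,'fin.png')
print('pred lid',proj(W,p[:3]-.008*ax),[(d['at'],d['score']) for d in cams.spot_point('lid_center','wrist')])
v=im[:,:,::-1].copy();q=proj(W,p[:3])[0].astype(int);o=np.clip(q-[65,55],0,None);k=4
v=cv2.resize(v[o[1]:o[1]+130,o[0]:o[0]+130],(520,520),interpolation=cv2.INTER_CUBIC)
th=np.linspace(0,2*np.pi,181)
for s_,c in [(.003,(0,255,0)),(-.019,(255,255,0))]:
    u=((proj(W,p[:3]+s_*ax+.03*(np.outer(np.cos(th),e)+np.outer(np.sin(th),f)))-o+.5)*k-.5).astype(int);cv2.polylines(v,[u],True,c,1)
b=cv2.resize(sc[150:330,140:380,::-1],(280,210),interpolation=cv2.INTER_AREA)
c=cv2.resize(sc[140:220,160:267,::-1],(280,210),interpolation=cv2.INTER_CUBIC)
cv2.imwrite('pics/fin2.png',np.hstack([v,cv2.copyMakeBorder(np.vstack([b,c]),0,100,0,0,0)]))
s=manip.sense();print(s['t'],s['tcp_pos'],s['force'])
```

```text
pred lid [[252.92968943 185.69073437]] [([251.0, 182.3], 0.75)]
29.6333 [ 0.4902713  -0.21370819  0.29846695] [ 0.20346101 -0.6673452  -0.46241939]
```

View pics/fin2.png

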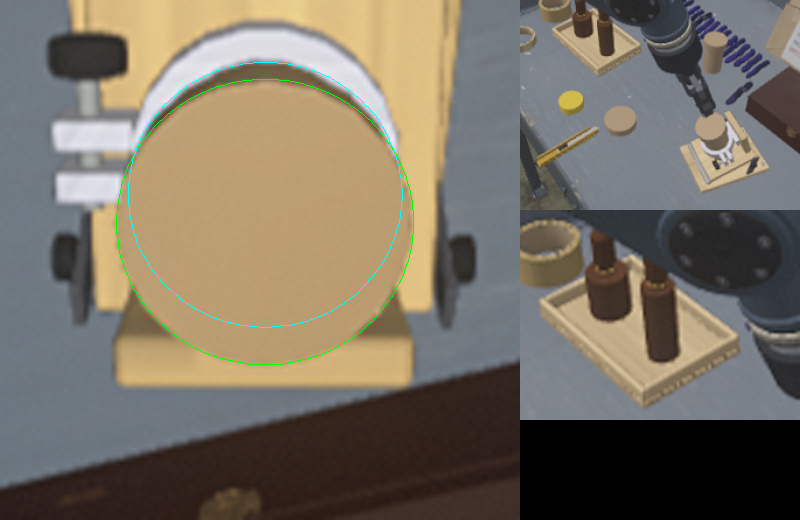

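The lid's top outline matches the predicted fully-down circle. The former stands upright beside the thicker one, and the hand is clear.

```bash
python3 -c "
from station import order;print(order.sign_off())"
```

```text
the job is handed in; nothing more can be done
None
```

The job is done and handed in at about 29.6 s. The former is out of the tube and standing in the tray, and the small brown lid is fully down on the tube.

- **Former:** I drew it straight out along the slant. The pull read no more than about 2.5 N, which includes the former's own weight, well under the collar's 10 N. It stands upright in the free half of the tray, and the last scene picture shows it there beside the thicker former.
- **Lid:** It stopped 7.9 mm below the rim centre against the nominal 8 mm, under a push of about 14 N. After release, its top outline in the wrist picture matched the circle predicted for a fully seated lid.
- **Left alone:** I did not touch the thicker former, the wide lid, the canister or the coloured lids. The hand ended clear, with no contact force.

**Checks that disagreed:**
- **Lid point:** The network's last lid point was about 4 pixels off my prediction, although the outline fitted.
- **Former's handle:** The network's first reading of the handle in the scene camera was about 5 pixels from my fit, so I relied on the wrist views.
- **Tube creep:** I did not measure this directly. The refitted rim was about 1.2 mm higher along the axis than the first fit, which I took as measurement error because the pull was so low.
- **Tray contact:** The force reading showed contact with the tray floor only late. I also judged that contact from the hand no longer moving down and from the picture.

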